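Set colour samples to dry and close up the paint

ROBOT

A 6-joint arm with a two-finger parallel gripper is mounted at the origin on the work surface. World frame = base frame: x ahead of the robot, y to its left, z up, the work surface at z = 0. Lengths are in m, angles in degrees, forces in N, time in s.
With the tool pointing down it reaches from about 0.325 to 0.9 m from the base axis. Payload 6.1 kg.
Tool frame: the origin (TCP) lies midway between the tips of the shut fingers; the grasp point (between the pads) lies 19 mm behind it (arm.tcp_to_grasp is the z of the grasp point in the tool frame, in m); z points along the fingers, y is the line along which they close (so a half turn about z gives the same grasp; the last joint's range is limited). The gripper opens to 87 mm and grips with 3 to 60 N. Pads are 19 mm wide; open, the fingers measure 117 mm over their backs; the gripper's body (75 mm by 190 mm) begins 51 mm behind the grasp point.
Start: joints at [-83.772, 12.628, 87.462, -0, 79.91, -7.225], TCP at [0.145, -0.608, 0.223] pointing down, gripper open.
Joint ranges: [-170.65, 170.65], [-52.31, 119.04], [5.05, 147.46], [-71.25, 251.25], [11.57, 151.72], [-153.62, 153.62]. Speed limits (degrees/s): [147.25, 147.25, 172.46, 180, 180, 180].

INTERFACE

Orientations are given as a 3x3 rotation matrix whose columns are the frame's x, y, z axes.
In Python, from cell import arm gives the robot as it stands. The module is installed in compiled form; this text tells all that it offers.
- The arm moves only by the tool play_rows, never from a script. Its argument "commands" is a list of rows, each a list of 6 numbers: the shift along the tool's x, y, z as a fraction of full scale, then the turn, a rotation vector about the tool's x, y, z as a fraction of full scale. A call has exactly 8 rows; each row is the pose to reach, as a shift and turn from the pose commanded when the call began, along the tool's axes at that moment; what a row does not reach only later rows make up. Full scale, the value 1, is 0.2 m for a shift and 30 degrees for a turn. A row lasts 1/10 s, in which the tool goes at most 50 mm and 8.59 degrees, less where a joint would pass 70% of its speed; a pose out of reach is approached as far as the arm can. A call with a number of a shift or a turn outside -1 to 1 is refused whole. A call with a gripper value outside its range is refused whole. "grip" is the opening, from -1 (shut) to 1 (fully open), set as the call begins (left out, the last holds). The fingers move at their own pace and stop on an object; "force" is the grip in N (left out, the last holds). Time passes only in rows, so rows that repeat a pose let the fingers close, or fill a call up. It gives the time, the measured TCP pose, the force, the opening and the grip force at its end, in the units of the state.
- arm.sense(): the state, without advancing time (a new reading comes with each control period).
- arm.grab_frame(name): name is "scene" or "top"; returns a dict with "img" (384x512x3 uint8, red, green, blue), "fx", "fy", "cx", "cy" (pixels), "xyz" and "orientation" of the camera in the world. Camera axes: x right, y up, looking along -z (the intrinsics and any distortion apply to the point x, -y, -z); pixel columns grow to the right and rows downward; lengths in m; the calibration is good to about 2 mm. A picture is of the moment at which its call begins. There is no depth.
- arm.finish_job(): hands the job in; it is judged then, once.
The state is a dict: "clock": time; "joints": joint angles; "qvel": joint speeds; "effort": joint torques, N m; "eef_pos": TCP position; "eef_rot": TCP orientation; "force": force on the tool from outside, world axes, zero at the start; "wrist_torque": the same for the moment, N m; "finger_gap": finger opening in m; "grasp_force": force on a finger pad.
Only numpy, scipy, OpenCV 4.12 (cv2) and the standard library are available. Lean on these libraries where they do the work, as an engineer would, in place of code of your own. Each camera call takes 0.05 s, during which the arm holds its last target. There are 200 camera calls.

TASK

The bicycle frame's colour samples are painted: lean every sample panel on the drying rack, long way up, its foot behind the front lip and its upper part lying back on the rail, painted side out and no two panels touching. Close up the paint as well: push the tin's lid down until it is fully home, and screw the caps of the hardener bottle and the thinner can clockwise until they are tight. Let go of everything and leave the tape, the brush and the mug where they are.

Things in the scene. Friction and masses are not known exactly. Their poses are not given: they have to be found in the camera images.
- panel_red: Loose colour sample panel: plywood plate 110 long (its x) by 64 wide (its y) by 9 mm thick (its z), red paint on its upper face (+z) and edges, bare wood below; 40 to 90 g. Origin at the centre of its unpainted underside. Lies flat on the bench at the start, painted side up; either end may become its foot. None if absent.
- panel_blue: Loose colour sample panel: plywood plate 110 long (its x) by 64 wide (its y) by 9 mm thick (its z), blue paint on its upper face (+z) and edges, bare wood below; 40 to 90 g. Origin at the centre of its unpainted underside. Lies flat on the bench at the start, painted side up; either end may become its foot. None if absent.
- panel_yellow: Loose colour sample panel: plywood plate 110 long (its x) by 64 wide (its y) by 9 mm thick (its z), yellow paint on its upper face (+z) and edges, bare wood below; 40 to 90 g. Origin at the centre of its unpainted underside. Lies flat on the bench at the start, painted side up; either end may become its foot. None if absent.
- panel_green: Loose colour sample panel: plywood plate 110 long (its x) by 64 wide (its y) by 9 mm thick (its z), green paint on its upper face (+z) and edges, bare wood below; 40 to 90 g. Origin at the centre of its unpainted underside. Lies flat on the bench at the start, painted side up; either end may become its foot. None if absent.
- rack: Fixed wooden drying rack, 420 mm long (its y), 116 mm deep (its x), base board 12 mm thick. Origin: centre of its underside on the bench; its x points from the front lip to the rail, towards the robot. Four panels fit side by side, e.g. at y = -143, -48, 48, 143 mm. A panel with its foot at the lip, lying on the rail, slopes 42 deg from horizontal, its origin at about x = 2, z = 49 mm.
- rack_lip (a point): Middle of the rack's front lip (on the side away from the robot), top inner edge, at x = -45 mm in the rack's frame. The lip runs the whole length, 12 mm thick; its top is 24 mm above the bench, 12 mm above the base board behind it.
- rack_rail (a point): Middle of the axis of the rack's round steel rail, 12 mm in diameter, along the whole length; at x = +24.5 mm in the rack's frame and 61 mm above the bench. Narrow uprights carry it from behind.
- lid (a joint): How far the paint tin's lid has been pushed down, in m: starts at 0 to 0.002 (standing proud), 0.007 is fully home (hard stop). Pushing it takes a steady 8 N or so; it stays where it is left. It moves straight down wherever it is pushed; 15 to 20 N at the stop does no harm.
- lid_top (a point): Centre of the flat top of the aluminium lid of the paint tin: a disc of 86 mm diameter, 113 mm above the bench when proud, 106 mm when home. The tin is a fixed steel cylinder, 104 mm across and 104 mm tall, red band.
- hardener_cap (a joint): Turning angle of the orange cap of the hardener bottle in rad: 0 is screwed tight (hard stop); it reads more the further the cap has been unscrewed, anticlockwise seen from above (at most 3.2). Turn it clockwise seen from above to tighten; it stays where it is left and does not rise or fall. Slight drag, about 0.12 N m.
- hardener_cap_top (a point): Centre of the flat top of the orange cap of the hardener bottle (round, white plastic with a yellow band, 74 mm across), on its vertical turning axis. The cap is a ribbed cylinder 38 mm across and 26 mm tall below this point, 160 mm above the bench; the container's shoulder is 34 mm or more below this point. The container stands firmly and does not shift.
- thinner_cap (a joint): Turning angle of the black cap of the thinner can in rad: 0 is screwed tight (hard stop); it reads more the further the cap has been unscrewed, anticlockwise seen from above (at most 3.2). Turn it clockwise seen from above to tighten; it stays where it is left and does not rise or fall. Slight drag, about 0.12 N m.
- thinner_cap_top (a point): Centre of the flat top of the black cap of the thinner can (rectangular steel can, 64 by 104 mm, blue band), on its vertical turning axis. The cap is a ribbed cylinder 38 mm across and 26 mm tall below this point, 160 mm above the bench; the container's shoulder is 34 mm or more below this point. The container stands firmly and does not shift.
- tape: Loose roll of yellow masking tape lying flat, 100 mm across, 24 mm tall. Bystander.
- brush: Loose paint brush lying on the bench. Bystander.
- mug: Loose blue mug, 80 mm across, 92 mm tall. Bystander.
There are look-alikes about, which are no part of the job. What is shaped like the panel_green but purple or white is not meant.

How it is judged (in metres and radians):
At the end, for the whole second after the job is handed in: All panels present lean at rest on the rack: painted side out, face tilted 36 to 66 deg from flat, square to the rack within 20 deg, centre 35 to 70 mm up and within 20 mm before, 30 mm behind its centre line; none touching. Lid down 5.5 mm or more, caps within 0.12 rad, bystanders within 30 mm (angle between panel_red's own z axis and vertical between 0.62 and 1.15 rad and x of panel_red in the frame of rack between -0.02 and 0.03 m and y of panel_red in the frame of rack between -0.205 and 0.205 m and z of panel_red in the frame of rack between 0.035 and 0.07 m and angle between the y axis of each of panel_red, panel_blue, panel_yellow, panel_green and the y axis of rack, either way round below 0.35 rad and linear speed of each of panel_red, panel_blue, panel_yellow, panel_green below 0.02 m/s and angle between panel_blue's own z axis and vertical between 0.62 and 1.15 rad and x of panel_blue in the frame of rack between -0.02 and 0.03 m and y of panel_blue in the frame of rack between -0.205 and 0.205 m and z of panel_blue in the frame of rack between 0.035 and 0.07 m and angle between panel_yellow's own z axis and vertical between 0.62 and 1.15 rad and x of panel_yellow in the frame of rack between -0.02 and 0.03 m and y of panel_yellow in the frame of rack between -0.205 and 0.205 m and z of panel_yellow in the frame of rack between 0.035 and 0.07 m and angle between panel_green's own z axis and vertical between 0.62 and 1.15 rad and x of panel_green in the frame of rack between -0.02 and 0.03 m and y of panel_green in the frame of rack between -0.205 and 0.205 m and z of panel_green in the frame of rack between 0.035 and 0.07 m and contact force between panel_red and panel_blue below 0.02 N and contact force between each of panel_red, panel_blue and panel_yellow below 0.02 N and contact force between each of panel_red, panel_blue, panel_yellow and panel_green below 0.02 N and value of joint lid above 0.0055 m and value of joint each of hardener_cap, thinner_cap below 0.12 rad and distance of each of tape, brush, mug from where it was at the start of the episode below 0.03 m).
It fails at once if the roll of tape is knocked or carried away (over 60 mm) (distance of tape from where it was at the start of the episode above 0.06 m).
It fails at once if the paint brush is knocked or carried away (over 60 mm) (distance of brush from where it was at the start of the episode above 0.06 m).
It fails at once if the mug is knocked or carried away (over 60 mm) (distance of mug from where it was at the start of the episode above 0.06 m).
Of panel_red, panel_blue, panel_yellow, panel_green only 3 to 4 are there at a start; the rules pass over those that are not, and their reading is None.
At some moment in a run one of panel_red, panel_blue, panel_yellow, panel_green may be knocked a few centimetres aside while the robot is not near it.
Once in a run the grip may slacken for a moment while it holds something.
It also fails if it takes over 200 s, if anything falls off the work surface, if the arm or the gripper's body presses on something with over 40 N, if the wrist force passes 120 N, or if a joint passes its speed limit or range.

## Working session

There is one attempt and no reset: what is moved stays moved. The work goes in short steps, Python scripts to look and compute and a tool call to move; the robot and the scene stay as the last step left them, time stands still between calls to the robot, and variables do not carry over. Pictures are saved under pics/ and viewed, at most 14 in all, crops included, and the job is handed in when it is done.

Besides the shell and the picture viewer there is one more tool, called after ">>>" as name([rows], argument=value, ...), one row to a line, values as JSON. play_rows: Moves the arm, as the interface text tells. Shift numbers are shares of 0.2 m and turn numbers shares of 30 degrees, none past 1 either way. Its arguments: {"type":"object","properties":{"commands":{"type":"array","items":{"type":"array","items":{"type":"number"}}},"grip":{"type":"number"},"force":{"type":"number"}},"required":["commands"]}

```bash
mkdir -p pics; cat > h.py <<'E'
import numpy as np, cv2
from cell import arm
def grab(n,save=None):
    f=arm.grab_frame(n)
    if save: cv2.imwrite('pics/'+save,f['img'][:,:,::-1])
    return f
def ray(f,u,v):
    d=np.array([(u-f['cx'])/f['fx'],-(v-f['cy'])/f['fy'],-1.0]); return np.array(f['xyz']),np.array(f['orientation'])@d
def onz(f,u,v,z):
    o,d=ray(f,u,v); return o+d*(z-o[2])/d[2]
def proj(f,p):
    c=np.array(f['orientation']).T@(np.array(p)-np.array(f['xyz'])); return f['cx']+f['fx']*c[0]/-c[2], f['cy']-f['fy']*c[1]/-c[2]
E
python3 - <<'E'
from h import *
for n in('scene','top'):
    f=grab(n,n+'0.png'); print({k:np.round(v,3).tolist() for k,v in f.items() if k!='img'})
s=arm.sense(); print(s, arm.tcp_to_grasp)
E
```

```text
{'fx': 446.999, 'fy': 446.999, 'cx': 256.385, 'cy': 183.214, 'xyz': [1.529, -0.53, 0.93], 'orientation': [[0.47, -0.512, 0.719], [0.883, 0.261, -0.391], [0.013, 0.819, 0.574]]}
{'fx': 466.08, 'fy': 466.08, 'cx': 249.689, 'cy': 187.549, 'xyz': [0.182, -0.007, 1.84], 'orientation': [[0.026, 0.982, -0.187], [-1.0, 0.026, -0.002], [0.003, 0.187, 0.982]]}
{'clock': 0.1, 'joints': array([-8.37725498e+01,  1.26716380e+01,  8.75180885e+01,  2.85155683e-04,
        7.99121501e+01, -7.22441607e+00]), 'qvel': array([-0.04392545,  0.03621015, -0.1486475 , -0.09862489,  0.07863552,
        0.02919798]), 'effort': array([ 1.18131924e-03, -4.95944810e+01, -3.88519478e+01,  7.00809108e-02,
        5.14900556e-02, -5.21915354e-05]), 'eef_pos': array([ 0.14533548, -0.60729016,  0.22154713]), 'eef_rot': array([[ 9.72565918e-01,  2.32627384e-01, -1.88007426e-04],
       [ 2.32627348e-01, -9.72564338e-01,  1.76812032e-03],
       [ 2.28463886e-04, -1.76334923e-03, -9.99998419e-01]]), 'force': array([0.08241929, 0.44485454, 0.90332488]), 'wrist_torque': array([ 0.00095579, -0.02580196, -0.02256641]), 'grasp_force': 0.0, 'finger_gap': 0.08714795247172612} -0.0187
```

View pics/scene0.png

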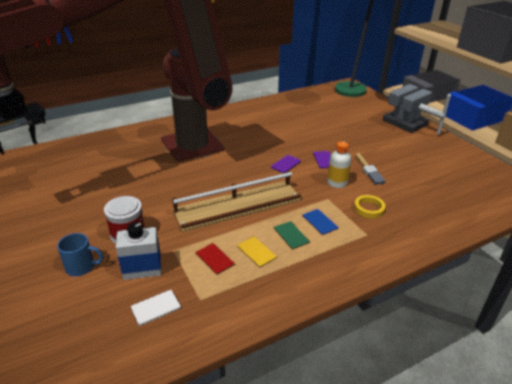

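View pics/top0.png

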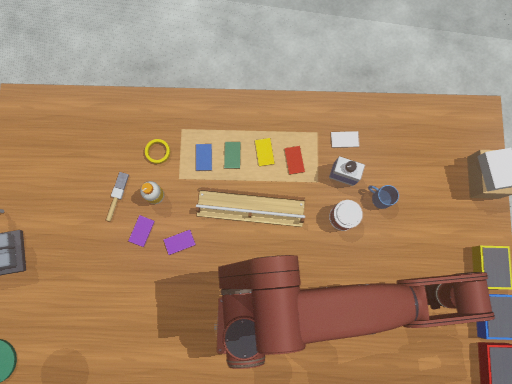

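Pictures: all four panels lie on the mat (red 215,258; yellow 257,251; green 291,235; blue 320,221 in the scene view). The rack is at (235,200), tin at (123,212), thinner at (138,250) and hardener at (340,165). The purple and white plates are decoys.

```bash
cat > m.py <<'E'
from h import *
H={'red':[(0,8),(172,180)],'yellow':[(22,32)],'green':[(60,88)],'blue':[(104,118)]}
def mask(f,c,s=110,v=40):
    h=cv2.cvtColor(f['img'],cv2.COLOR_RGB2HSV); m=0
    for a,b in H[c]: m=m|cv2.inRange(h,(a,s,v),(b,255,255))
    return m
def panels(f,z=0.009,box=(0.5,1.0,-0.45,0.45)):
    out={}
    for c in H:
        cs,_=cv2.findContours(mask(f,c),cv2.RETR_EXTERNAL,cv2.CHAIN_APPROX_NONE)
        for k in cs:
            if cv2.contourArea(k)<60: continue
            w=np.array([onz(f,u,v,z)[:2] for u,v in k[:,0]],dtype=np.float32)
            (cx,cy),(a,b),t=cv2.minAreaRect(w*1000)
            if box[0]<cx/1000<box[1] and box[2]<cy/1000<box[3] and 80<max(a,b)<135 and 45<min(a,b)<85:
                ang=t if a>b else t+90
                out.setdefault(c,[]).append((round(cx),round(cy),round(max(a,b)),round(min(a,b)),round((ang+90)%180-90,1)))
    return out
E
python3 - <<'E'
from m import *
fs={n:grab(n) for n in('scene','top')}
for n in fs: print(n,panels(fs[n]))
s=fs['scene']['img'];t=fs['top']['img']
a=cv2.resize(s[130:290,50:390],None,fx=2.35,fy=2.35,interpolation=cv2.INTER_CUBIC)[:,:800]
cv2.imwrite('pics/a.png',a[:,:,::-1])
b=cv2.resize(t[130:235,125:405],None,fx=2.85,fy=2.85,interpolation=cv2.INTER_CUBIC)[:,:800]
cv2.imwrite('pics/b.png',b[:,:,::-1])
# orange cap
for n,f in fs.items():
    h=cv2.cvtColor(f['img'],cv2.COLOR_RGB2HSV)
    m=cv2.inRange(h,(5,190,130),(17,255,255))
    k,l,st,c=cv2.connectedComponentsWithStats(m)
    for i in range(1,k):
        if st[i,4]>30: print(n,st[i],c[i].round(1),onz(f,*c[i],.155).round(3))
E
```

```text
scene {'red': [(651, -187, 112, 64, 11.3)], 'yellow': [(681, -65, 108, 63, 8.0)], 'green': [(666, 64, 101, 55, 0.5)], 'blue': [(571, -385, 113, 71, 75.7), (654, 180, 107, 60, 2.9)]}
top {'red': [(649, -181, 109, 63, 11.3)], 'yellow': [(681, -59, 112, 66, 9.8)], 'blue': [(653, 186, 105, 53, 2.4)]}
scene [336 141  13  11 105] [341.8 146.3] [0.496 0.364 0.155]
```

View pics/a.png

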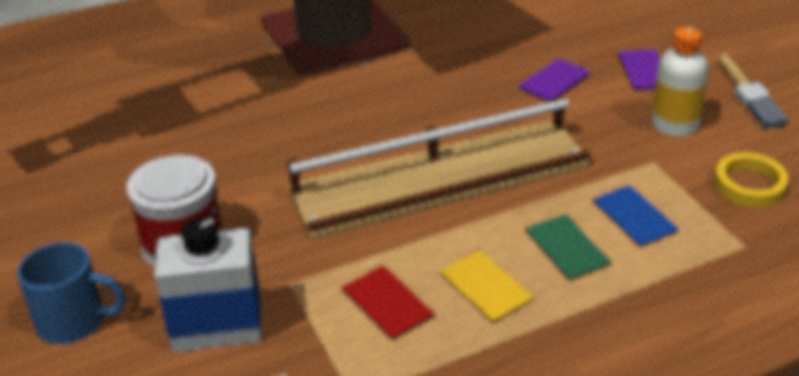

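View pics/b.png

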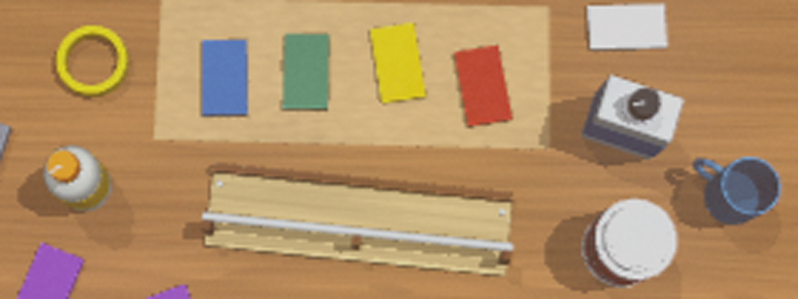

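Crops: the rail ends are at a(293,168)/(566,103) and b(204,216)/(512,247). The lid disc is at a(171,178)/b(640,236), the black cap at a(202,228)/b(646,100), and the orange cap at a(687,35)/b(63,163).

```bash
python3 - <<'E'
from m import *
fs={n:grab(n) for n in('scene','top')}
A=lambda u,v:(u/2.35+50,v/2.35+130)
B=lambda u,v:(u/2.85+125,v/2.85+130)
P={'railR':((293,168),(512,247),.061),'railL':((566,103),(204,216),.061),'lid':((171,178),(640,236),.112),'thin':((202,223),(646,100),.160),'hard':((687,32),(63,163),.160),
'lipR':((311,227),(512,199),.022),'lipL':((586,157),(212,170),.022)}
for n,(a,b,z) in P.items():
    o1,d1=ray(fs['scene'],*A(*a));o2,d2=ray(fs['top'],*B(*b))
    d1/=np.linalg.norm(d1);d2/=np.linalg.norm(d2)
    M=np.stack([d1,-d2],1);t=np.linalg.lstsq(M,o2-o1,rcond=None)[0]
    p,q=o1+t[0]*d1,o2+t[1]*d2
    print(n,onz(fs['scene'],*A(*a),z)[:2].round(3),onz(fs['top'],*B(*b),z)[:2].round(3),'tri',((p+q)/2).round(3),np.linalg.norm(p-q).round(4))
f=fs['top'];h=cv2.cvtColor(f['img'],cv2.COLOR_RGB2HSV)
for nm,lo,hi in(('or',(8,150,150),(19,255,255)),('gr',(55,60,40),(95,255,255)),('blk',(0,0,0),(180,255,60)),('bl',(100,90,60),(125,255,255))):
    m=cv2.inRange(h,lo,hi);k,l,st,c=cv2.connectedComponentsWithStats(m)
    for i in range(1,k):
        if st[i,4]>25 and 130<c[i][0]<370 and 120<c[i][1]<210: print(nm,st[i],c[i].round(1),onz(f,*c[i],.155).round(3),onz(f,*c[i],.009).round(3))
f=fs['scene'];h=cv2.cvtColor(f['img'],cv2.COLOR_RGB2HSV)
m=cv2.inRange(h,(0,0,0),(180,255,50));k,l,st,c=cv2.connectedComponentsWithStats(m)
for i in range(1,k):
    if st[i,4]>25 and 120<c[i][0]<150 and 210<c[i][1]<250: print('sblk',st[i],c[i],onz(f,*c[i],.15).round(3))
E
```

```text
railR [ 0.412 -0.218] [ 0.411 -0.218] tri [ 0.412 -0.218  0.061] 0.0004
railL [0.445 0.196] [0.443 0.199] tri [0.443 0.198 0.059] 0.0013
lid [ 0.427 -0.379] [ 0.424 -0.38 ] tri [ 0.424 -0.38   0.11 ] 0.0016
thin [ 0.589 -0.378] [ 0.596 -0.38 ] tri [ 0.594 -0.379  0.164] 0.0
hard [0.489 0.371] [0.492 0.372] tri [0.491 0.37  0.162] 0.0025
lipR [ 0.494 -0.226] [ 0.483 -0.223] tri [ 0.485 -0.223  0.014] 0.0003
lipL [0.529 0.181] [0.513 0.195] tri [0.515 0.194 0.008] 0.0053
or [143 183  10  11  36] [148.6 188.9] [0.487 0.367 0.155] [0.513 0.4   0.009]
gr [225 142  15  26 384] [232.1 154.6] [0.625 0.064 0.155] [0.664 0.071 0.009]
bl [196 144  16  26 392] [203.1 156.6] [0.615 0.172 0.155] [0.652 0.188 0.009]
sblk [127 222  16  16 178] [134.8258427 230.0505618] [ 0.596 -0.385  0.15 ]
```

```bash
cat > p.py <<'E'
import json,os,numpy as np
from scipy.spatial.transform import Rotation as Ro
def R(yaw,tilt=0): return (Ro.from_euler('z',yaw,degrees=True)*Ro.from_euler('y',tilt,degrees=True)).as_matrix()@np.diag([1,-1,-1.])
def load():
    if not os.path.exists('cmd.json'): return np.array([.145,-.608,.223]),R(13.452)
    d=json.load(open('cmd.json'));return np.array(d[0]),np.array(d[1])
def plan(calls):
    """calls: list of lists of (pos,R,nrows); prints rows, chains the commanded pose"""
    p,A=load()
    for c in calls:
        rows=[];n=0
        for q,B,k in c:
            v=np.r_[A.T@(np.array(q)-p)/.2, Ro.from_matrix(A.T@B).as_rotvec(degrees=True)/30].round(3)+0
            if abs(v).max()>1: print('TOO FAR',v)
            print(k,'x',[float(x) if x%1 else int(x) for x in v]); n+=k
        assert n==8
        p=p+A@v[:3]*.2; A=A@Ro.from_rotvec(v[3:]*30,degrees=True).as_matrix()
        print('-- ends',p.round(3))
    json.dump([p.tolist(),A.tolist()],open('cmd.json','w'))
E
python3 - <<'E'
from p import *
L=(.425,-.380)
plan([[((.285,-.494,.2),R(40),8)],[((*L,.15),R(67),8)],
[((*L,.118),R(67),1),((*L,.112),R(67),1),((*L,.109),R(67),1),((*L,.106),R(67),1),((*L,.104),R(67),4)]])
E
```

```text
8 x [0.813, -0.392, 0.115, 0, 0, -0.885]
-- ends [ 0.285 -0.494  0.2  ]
8 x [0.903, 0.014, 0.25, 0, 0, -0.9]
-- ends [ 0.425 -0.38   0.15 ]
1 x [0, 0, 0.16, 0, 0, 0]
1 x [0, 0, 0.19, 0, 0, 0]
1 x [0, 0, 0.205, 0, 0, 0]
1 x [0, 0, 0.22, 0, 0, 0]
4 x [0, 0, 0.23, 0, 0, 0]
-- ends [ 0.425 -0.38   0.104]
```

>>> play_rows([
  [0.813,-0.392,0.115,0,0,-0.885],
  [0.813,-0.392,0.115,0,0,-0.885],
  [0.813,-0.392,0.115,0,0,-0.885],
  [0.813,-0.392,0.115,0,0,-0.885],
  [0.813,-0.392,0.115,0,0,-0.885],
  [0.813,-0.392,0.115,0,0,-0.885],
  [0.813,-0.392,0.115,0,0,-0.885],
  [0.813,-0.392,0.115,0,0,-0.885],
], grip=-1)

```text
clock: 1.1
eef_pos: [0.2844, -0.4947, 0.1998]
eef_rot: [[0.767, 0.641, -0.0], [0.641, -0.767, -0.001], [-0.0, 0.0, -1.0]]
force: [-0.6, 0.0, 0.1]
finger_gap: 0.0308
grasp_force: 0.0
```

>>> play_rows([
  [0.903,0.014,0.25,0,0,-0.9],
  [0.903,0.014,0.25,0,0,-0.9],
  [0.903,0.014,0.25,0,0,-0.9],
  [0.903,0.014,0.25,0,0,-0.9],
  [0.903,0.014,0.25,0,0,-0.9],
  [0.903,0.014,0.25,0,0,-0.9],
  [0.903,0.014,0.25,0,0,-0.9],
  [0.903,0.014,0.25,0,0,-0.9],
])

```text
clock: 1.9
eef_pos: [0.4246, -0.3814, 0.1502]
eef_rot: [[0.393, 0.92, 0.0], [0.92, -0.393, -0.001], [-0.001, 0.001, -1.0]]
force: [0.0, -0.6, 0.2]
finger_gap: 0.0005
grasp_force: 0.0
```

>>> play_rows([
  [0,0,0.16,0,0,0],
  [0,0,0.19,0,0,0],
  [0,0,0.205,0,0,0],
  [0,0,0.22,0,0,0],
  [0,0,0.23,0,0,0],
  [0,0,0.23,0,0,0],
  [0,0,0.23,0,0,0],
  [0,0,0.23,0,0,0],
])

```text
clock: 2.7
eef_pos: [0.4244, -0.3804, 0.1063]
eef_rot: [[0.391, 0.92, -0.002], [0.92, -0.391, 0.0], [-0.001, -0.001, -1.0]]
force: [-7.5, 4.4, 14.0]
finger_gap: 0.0003
grasp_force: 6.9
```

Lid home: 14 N held at z 0.106. Now the thinner cap.

```bash
python3 - <<'E'
from p import *
L=(.425,-.380);T=(.594,-.381)
plan([[((*L,.2),R(67),2),((.44,-.38,.21),R(95),6)],[((.594,-.381,.21),R(124),8)],[((*T,.2),R(153),8)],
[((*T,.133),R(163),4),((*T,.133),R(163),4)]])
E
```

```text
2 x [0, 0, -0.48, 0, 0, 0]
6 x [0.029, 0.069, -0.53, 0, 0, -0.933]
-- ends [ 0.44 -0.38  0.21]
8 x [-0.072, 0.767, 0, 0, 0, -0.967]
-- ends [ 0.594 -0.381  0.21 ]
8 x [0, 0, 0.05, 0, 0, -0.967]
-- ends [ 0.594 -0.381  0.2  ]
4 x [0, 0, 0.335, 0, 0, -0.333]
4 x [0, 0, 0.335, 0, 0, -0.333]
-- ends [ 0.594 -0.381  0.133]
```

>>> play_rows([
  [0,0,-0.48,0,0,0],
  [0,0,-0.48,0,0,0],
  [0.029,0.069,-0.53,0,0,-0.933],
  [0.029,0.069,-0.53,0,0,-0.933],
  [0.029,0.069,-0.53,0,0,-0.933],
  [0.029,0.069,-0.53,0,0,-0.933],
  [0.029,0.069,-0.53,0,0,-0.933],
  [0.029,0.069,-0.53,0,0,-0.933],
], grip=1)

```text
clock: 3.5
eef_pos: [0.4401, -0.3802, 0.21]
eef_rot: [[-0.085, 0.996, 0.0], [0.996, 0.085, -0.0], [-0.0, 0.0, -1.0]]
force: [0.7, -0.4, -0.0]
finger_gap: 0.0567
grasp_force: 0.0
```

>>> play_rows([
  [-0.072,0.767,0,0,0,-0.967],
  [-0.072,0.767,0,0,0,-0.967],
  [-0.072,0.767,0,0,0,-0.967],
  [-0.072,0.767,0,0,0,-0.967],
  [-0.072,0.767,0,0,0,-0.967],
  [-0.072,0.767,0,0,0,-0.967],
  [-0.072,0.767,0,0,0,-0.967],
  [-0.072,0.767,0,0,0,-0.967],
])

```text
clock: 4.3
eef_pos: [0.5937, -0.3814, 0.2105]
eef_rot: [[-0.557, 0.83, 0.001], [0.83, 0.557, -0.001], [-0.001, 0.0, -1.0]]
force: [-0.2, -0.5, 0.7]
finger_gap: 0.0864
grasp_force: 0.0
```

>>> play_rows([
  [0,0,0.05,0,0,-0.967],
  [0,0,0.05,0,0,-0.967],
  [0,0,0.05,0,0,-0.967],
  [0,0,0.05,0,0,-0.967],
  [0,0,0.05,0,0,-0.967],
  [0,0,0.05,0,0,-0.967],
  [0,0,0.05,0,0,-0.967],
  [0,0,0.05,0,0,-0.967],
])

```text
clock: 5.1
eef_pos: [0.5944, -0.3809, 0.1997]
eef_rot: [[-0.891, 0.455, 0.0], [0.455, 0.891, -0.0], [-0.0, -0.0, -1.0]]
force: [0.5, 0.1, -1.0]
finger_gap: 0.0871
grasp_force: 0.0
```

>>> play_rows([
  [0,0,0.335,0,0,-0.333],
  [0,0,0.335,0,0,-0.333],
  [0,0,0.335,0,0,-0.333],
  [0,0,0.335,0,0,-0.333],
  [0,0,0.335,0,0,-0.333],
  [0,0,0.335,0,0,-0.333],
  [0,0,0.335,0,0,-0.333],
  [0,0,0.335,0,0,-0.333],
])

```text
clock: 5.9
eef_pos: [0.5946, -0.381, 0.1329]
eef_rot: [[-0.956, 0.293, 0.0], [0.293, 0.956, -0.0], [-0.0, -0.0, -1.0]]
force: [-0.3, -0.3, -0.3]
finger_gap: 0.0871
grasp_force: 0.0
```

>>> play_rows([
  [0,0,0,0,0,0],
  [0,0,0,0,0,0],
  [0,0,0,0,0,0],
  [0,0,0,0,0,0],
  [0,0,0,0,0,0],
  [0,0,0,0,0,0],
  [0,0,0,0,0,0],
  [0,0,0,0,0,0],
], grip=-1, force=25)

```text
clock: 6.7
eef_pos: [0.5942, -0.3818, 0.1326]
eef_rot: [[-0.956, 0.293, -0.0], [0.293, 0.956, -0.001], [-0.0, -0.001, -1.0]]
force: [-0.7, -2.8, -0.7]
finger_gap: 0.0375
grasp_force: 25.0
```

>>> play_rows([
  [0,0,0,0,0,0.25],
  [0,0,0,0,0,0.5],
  [0,0,0,0,0,0.75],
  [0,0,0,0,0,1],
  [0,0,0,0,0,1],
  [0,0,0,0,0,1],
  [0,0,0,0,0,1],
  [0,0,0,0,0,1],
])

```text
clock: 7.5
eef_pos: [0.5948, -0.3808, 0.1326]
eef_rot: [[-0.683, 0.73, 0.001], [0.73, 0.683, 0.0], [-0.0, 0.001, -1.0]]
force: [2.6, 0.2, -0.6]
finger_gap: 0.0372
grasp_force: 25.0
```

>>> play_rows([
  [0,0,0,0,0,0.25],
  [0,0,0,0,0,0.5],
  [0,0,0,0,0,0.75],
  [0,0,0,0,0,1],
  [0,0,0,0,0,1],
  [0,0,0,0,0,1],
  [0,0,0,0,0,1],
  [0,0,0,0,0,1],
])

```text
clock: 8.3
eef_pos: [0.5959, -0.3802, 0.1326]
eef_rot: [[-0.227, 0.974, 0.003], [0.974, 0.227, 0.0], [-0.0, 0.003, -1.0]]
force: [7.2, 0.3, -2.5]
finger_gap: 0.0373
grasp_force: 25.0
```

```bash
python3 -c "
from cell import arm
s=arm.sense();print(s['wrist_torque'],s['force'],s['joints'])"
```

```text
[ 0.13646432 -1.25955554 -0.11253903] [ 7.15957233  0.34089914 -2.50305517] [-38.9771307   27.43805628  78.53966271   0.11932812  73.91494877
 -52.10192773]
```

>>> play_rows([
  [0,0,0,0,0,0.25],
  [0,0,0,0,0,0.5],
  [0,0,0,0,0,0.75],
  [0,0,0,0,0,1],
  [0,0,0,0,0,1],
  [0,0,0,0,0,1],
  [0,0,0,0,0,1],
  [0,0,0,0,0,1],
])

```text
clock: 9.1
eef_pos: [0.5972, -0.3803, 0.1326]
eef_rot: [[0.291, 0.957, 0.005], [0.957, -0.291, -0.0], [0.001, 0.005, -1.0]]
force: [10.6, 0.6, -5.3]
finger_gap: 0.0376
grasp_force: 25.0
```

```bash
python3 -c "
from cell import arm
s=arm.sense();print(s['wrist_torque'],s['force'],s['joints'])"
```

```text
[ 0.00258421 -1.98606539 -0.08441782] [10.58246277  0.57938169 -5.32646097] [-38.94893877  27.46116253  78.50299673   0.18303282  73.78814787
 -22.1043831 ]
```

>>> play_rows([
  [0,0,0,0,0,0.25],
  [0,0,0,0,0,0.5],
  [0,0,0,0,0,0.75],
  [0,0,0,0,0,1],
  [0,0,0,0,0,1],
  [0,0,0,0,0,1],
  [0,0,0,0,0,1],
  [0,0,0,0,0,1],
])

```text
clock: 9.9
eef_pos: [0.5982, -0.3809, 0.1327]
eef_rot: [[0.73, 0.683, 0.008], [0.683, -0.73, -0.002], [0.004, 0.007, -1.0]]
force: [15.0, -2.7, -8.3]
finger_gap: 0.0374
grasp_force: 25.0
```

```bash
python3 -c "
from cell import arm
s=arm.sense();print(s['wrist_torque'],s['force'],s['joints'])"
```

```text
[-0.42395312 -2.62320622 -0.04011344] [15.00304962 -2.67847308 -8.25018363] [-38.94843308  27.488773    78.46146466   0.20307417  73.63969034
   7.89633234]
```

Side force grows, so the axis is likely about 5 mm further in x. I'll regrasp, centred there.

>>> play_rows([
  [0,0,0,0,0,0],
  [0,0,0,0,0,0],
  [0,0,0,0,0,0],
  [0,0,0,0,0,0],
  [0.022,0.02,0,0,0,0],
  [0.022,0.02,0,0,0,0],
  [0.022,0.02,0,0,0,0],
  [0.022,0.02,0,0,0,0],
], grip=0.1)

```text
clock: 10.7
eef_pos: [0.6004, -0.3808, 0.1325]
eef_rot: [[0.731, 0.682, -0.0], [0.682, -0.731, 0.0], [-0.0, -0.0, -1.0]]
force: [-0.9, 0.3, -0.1]
finger_gap: 0.0476
grasp_force: 0.0
```

>>> play_rows([
  [0,0,0,0,0,0],
  [0,0,0,0,0,0],
  [0,0,0,0,0,0],
  [0,0,0,0,0,0],
  [0,0,0,0,0,0],
  [0,0,0,0,0,0],
  [0,0,0,0,0,0],
  [0,0,0,0,0,0],
], grip=-1)

```text
clock: 11.5
eef_pos: [0.5995, -0.3798, 0.1324]
eef_rot: [[0.731, 0.682, -0.002], [0.682, -0.731, 0.002], [-0.0, -0.003, -1.0]]
force: [-4.7, 4.0, 3.0]
finger_gap: 0.0372
grasp_force: 25.0
```

>>> play_rows([
  [0,0,0,0,0,0.25],
  [0,0,0,0,0,0.5],
  [0,0,0,0,0,0.75],
  [0,0,0,0,0,1],
  [0,0,0,0,0,1],
  [0,0,0,0,0,1],
  [0,0,0,0,0,1],
  [0,0,0,0,0,1],
])

```text
clock: 12.3
eef_pos: [0.6011, -0.3815, 0.1328]
eef_rot: [[0.974, 0.228, 0.002], [0.228, -0.974, -0.001], [0.001, 0.002, -1.0]]
force: [3.8, -3.8, -3.0]
finger_gap: 0.0374
grasp_force: 25.0
```

```bash
python3 -c "
from cell import arm
s=arm.sense();print(s['wrist_torque'],s['force'],s['joints'],s['effort'])"
```

```text
[-0.56087065 -0.71039797 -0.04419953] [ 3.78828586 -3.7807171  -3.02014376] [-3.87404296e+01  2.80803352e+01  7.76314439e+01  5.75890306e-03
  7.41582028e+01  3.81003037e+01] [ 5.23628667e-01 -6.11482430e+01 -3.57738948e+01  9.37509723e-02
  1.76423840e+00 -3.84925841e-02]
```

>>> play_rows([
  [0,0,0,0,0,0.25],
  [0,0,0,0,0,0.5],
  [0,0,0,0,0,0.75],
  [0,0,0,0,0,1],
  [0,0,0,0,0,1],
  [0,0,0,0,0,1],
  [0,0,0,0,0,1],
  [0,0,0,0,0,1],
])

```text
clock: 13.1
eef_pos: [0.6008, -0.3838, 0.1336]
eef_rot: [[0.957, -0.29, 0.002], [-0.29, -0.957, -0.005], [0.004, 0.004, -1.0]]
force: [3.3, -9.0, -2.0]
finger_gap: 0.0376
grasp_force: 25.0
```

```bash
python3 -c "
from cell import arm
s=arm.sense();print(s['wrist_torque'],s['force'],s['joints'],s['effort'])"
```

```text
[-1.49503976 -0.40155329  0.00734231] [ 3.29088593 -9.0254806  -1.9880639 ] [-38.83001795  28.0579386   77.57147546  -0.15498313  74.08673201
  68.09264677] [ 4.36086684e+00 -6.02202487e+01 -3.41727877e+01  1.73931230e+00
  2.48331405e+00  5.99683131e-03]
```

>>> play_rows([
  [0,0,0,0,0,0.125],
  [0,0,0,0,0,0.25],
  [0,0,0,0,0,0.375],
  [0,0,0,0,0,0.5],
  [0,0,0,0,0,0.625],
  [0,0,0,0,0,0.75],
  [0,0,0,0,0,0.875],
  [0,0,0,0,0,1],
])

```text
clock: 13.9
eef_pos: [0.5992, -0.3853, 0.134]
eef_rot: [[0.682, -0.732, -0.001], [-0.731, -0.682, -0.007], [0.005, 0.005, -1.0]]
force: [-5.0, -11.4, 0.6]
finger_gap: 0.0376
grasp_force: 25.0
```

```bash
python3 -c "
from cell import arm
s=arm.sense();print(s['wrist_torque'],s['force'],s['joints'],s['effort'])
from h import *
for n in('scene','top'):
    np.save('pics/'+n+'_t.npy',grab(n)['img'])
"
```

```text
[-1.66468199  0.96389241  0.44575432] [ -4.97144568 -11.37808247   0.55556716] [-38.91237868  28.03219051  77.56801965  -0.35729406  74.16683039
  98.19798368] [  8.61750394 -58.90659213 -33.37038517   4.02918756   2.11199887
  -0.30489461]
```

>>> play_rows([
  [0,0,0,0,0,0],
  [0,0,0,0,0,0],
  [0,0,0,0,0,0],
  [0,0,0,0,0,0],
  [0,0,-0.25,0,0,0],
  [0,0,-0.5,0,0,0],
  [0,0,-0.7,0,0,0],
  [0,0,-0.7,0,0,0],
], grip=1)

```text
clock: 14.8
eef_pos: [0.6033, -0.3823, 0.2821]
eef_rot: [[0.683, -0.73, 0.011], [-0.73, -0.683, -0.008], [0.013, -0.002, -1.0]]
force: [0.1, 0.2, 0.8]
finger_gap: 0.0858
grasp_force: 0.0
```

```bash
python3 - <<'E'
from m import *
a=cv2.imread('pics/scene0.png')[:,:,::-1]; b=grab('scene'); print(panels(b))
print(panels(grab('top')))
c=lambda i,x,y:cv2.resize(i[y:y+40,x:x+50],None,fx=8,fy=8,interpolation=cv2.INTER_CUBIC)
cv2.imwrite('pics/cap.png',np.hstack([c(a,110,212),c(b['img'],110,212)])[:,:,::-1])
s=arm.sense();print(s['eef_pos'],s['joints'])
E
```

```text
{'red': [(651, -187, 112, 64, 11.3)], 'yellow': [(682, -65, 110, 63, 8.0)], 'green': [(666, 64, 101, 55, 0.5)], 'blue': [(571, -386, 113, 69, 73.5), (654, 180, 107, 60, 2.9)]}
{'red': [(649, -181, 109, 62, 11.6)], 'yellow': [(680, -59, 112, 66, 9.4)], 'blue': [(653, 186, 105, 53, 2.4)]}
[ 0.60117834 -0.38072127  0.27439735] [-3.86934219e+01  2.30050709e+01  6.91446402e+01  1.24997135e-02
  8.76792977e+01  9.82414785e+01]
```

View pics/cap.png

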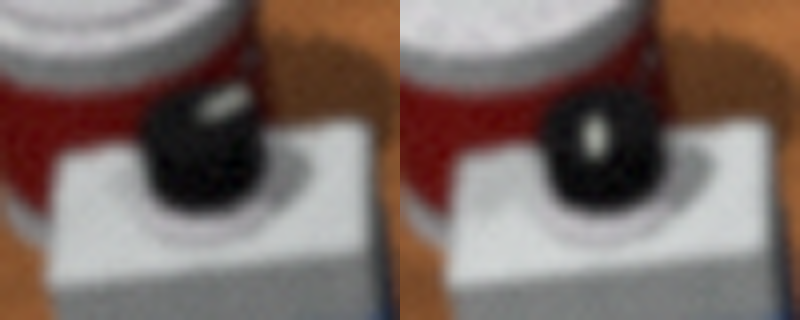

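Cap picture: the thinner tick went from upper right to bottom, turning clockwise. The z torque rose to 0.45 only on the last stroke, so the stop was reached. Red panel next.

```bash
cat > q.py <<'E'
from p import *
O=np.array([.4524,-.0119]);YW=-4.4
e=np.array([-np.sin(np.radians(YW)),np.cos(np.radians(YW))]);out=np.array([e[1],-e[0]])
T=np.radians(42);n=np.r_[np.sin(T)*out,np.cos(T)];up=np.r_[-np.cos(T)*out,np.sin(T)]
def slot(s,h=.006,u=.003): return np.r_[O-.002*out+s*e,.049]+n*h+up*u
def pick(x,y,yaw,via,viayaw):
    plan([[((*via,.2),R(viayaw),8)],[((x,y,.1),R(yaw),4),((x,y,.03),R(yaw),2),((x,y,.004),R(yaw),2)]])
def place(x,y,yaw,s):
    P=slot(s);m=(np.array([x,y])+P[:2])/2
    plan([[((x,y,.15),R(yaw),3),((*m,.17),R((yaw+YW)/2,21),5)],[((*P[:2],.15),R(YW,42),8)],
      [(P+[0,0,.04],R(YW,42),2),(P+[0,0,.012],R(YW,42),2),(P,R(YW,42),4)],
      [(P,R(YW,42),4),(P+n*.05,R(YW,42),2),(P+n*.1,R(YW,42),2)]])
E
python3 - <<'E'
from q import *
json.dump([[.6,-.381,.273],R(-47).tolist()],open('cmd.json','w'))
pick(.650,-.184,11.3,(.65,-.184),-18)
place(.650,-.184,11.3,-.143)
E
```

```text
8 x [-0.55, -0.855, 0.365, 0, 0, -0.967]
-- ends [ 0.65  -0.184  0.2  ]
4 x [0, 0, 0.5, 0, 0, -0.976]
2 x [0, 0, 0.85, 0, 0, -0.976]
2 x [0, 0, 0.98, 0, 0, -0.976]
-- ends [ 0.65  -0.184  0.004]
3 x [0, 0, -0.73, 0, 0, 0]
5 x [-0.498, -0.174, -0.83, 0.048, -0.699, 0.258]
-- ends [ 0.546 -0.169  0.17 ]
8 x [-0.446, -0.106, 0.278, 0.138, -0.699, 0.225]
-- ends [ 0.441 -0.154  0.15 ]
2 x [0.183, 0.001, 0.203, 0, 0, 0]
2 x [0.276, 0.001, 0.307, 0, 0, 0]
4 x [0.316, 0.001, 0.352, 0, 0, 0]
-- ends [ 0.441 -0.155  0.055]
4 x [0, 0, 0, 0, 0, 0]
2 x [0, -0.001, -0.25, 0, 0, 0]
2 x [0, -0.001, -0.5, 0, 0, 0]
-- ends [ 0.508 -0.16   0.13 ]
```

>>> play_rows([
  [-0.55,-0.855,0.365,0,0,-0.967],
  [-0.55,-0.855,0.365,0,0,-0.967],
  [-0.55,-0.855,0.365,0,0,-0.967],
  [-0.55,-0.855,0.365,0,0,-0.967],
  [-0.55,-0.855,0.365,0,0,-0.967],
  [-0.55,-0.855,0.365,0,0,-0.967],
  [-0.55,-0.855,0.365,0,0,-0.967],
  [-0.55,-0.855,0.365,0,0,-0.967],
], grip=1)

```text
clock: 15.7
eef_pos: [0.6503, -0.1855, 0.1998]
eef_rot: [[0.951, -0.311, 0.0], [-0.311, -0.951, -0.001], [0.001, 0.001, -1.0]]
force: [0.1, -1.3, -0.2]
finger_gap: 0.087
grasp_force: 0.0
```

>>> play_rows([
  [0,0,0.5,0,0,-0.976],
  [0,0,0.5,0,0,-0.976],
  [0,0,0.5,0,0,-0.976],
  [0,0,0.5,0,0,-0.976],
  [0,0,0.85,0,0,-0.976],
  [0,0,0.85,0,0,-0.976],
  [0,0,0.98,0,0,-0.976],
  [0,0,0.98,0,0,-0.976],
])

```text
clock: 16.5
eef_pos: [0.6501, -0.186, 0.0023]
eef_rot: [[0.981, 0.193, -0.0], [0.193, -0.981, -0.0], [-0.0, 0.0, -1.0]]
force: [-0.9, 0.4, -0.8]
finger_gap: 0.0871
grasp_force: 0.0
```

>>> play_rows([
  [0,0,0,0,0,0],
  [0,0,0,0,0,0],
  [0,0,0,0,0,0],
  [0,0,0,0,0,0],
  [0,0,0,0,0,0],
  [0,0,0,0,0,0],
  [0,0,0,0,0,0],
  [0,0,0,0,0,0],
], grip=-1, force=30)

```text
clock: 17.3
eef_pos: [0.6508, -0.184, 0.0042]
eef_rot: [[0.981, 0.196, 0.001], [0.196, -0.981, -0.001], [0.0, 0.001, -1.0]]
force: [-1.5, -1.1, 4.2]
finger_gap: 0.0638
grasp_force: 30.0
```

Gripped (63.8 mm). Lift and place.

>>> play_rows([
  [0,0,-0.73,0,0,0],
  [0,0,-0.73,0,0,0],
  [0,0,-0.73,0,0,0],
  [-0.498,-0.174,-0.83,0.048,-0.699,0.258],
  [-0.498,-0.174,-0.83,0.048,-0.699,0.258],
  [-0.498,-0.174,-0.83,0.048,-0.699,0.258],
  [-0.498,-0.174,-0.83,0.048,-0.699,0.258],
  [-0.498,-0.174,-0.83,0.048,-0.699,0.258],
])

```text
clock: 18.1
eef_pos: [0.5464, -0.1687, 0.1684]
eef_rot: [[0.932, 0.062, -0.357], [0.058, -0.998, -0.021], [-0.357, -0.001, -0.934]]
force: [-0.2, 0.6, -1.1]
finger_gap: 0.0635
grasp_force: 30.0
```

>>> play_rows([
  [-0.446,-0.106,0.278,0.138,-0.699,0.225],
  [-0.446,-0.106,0.278,0.138,-0.699,0.225],
  [-0.446,-0.106,0.278,0.138,-0.699,0.225],
  [-0.446,-0.106,0.278,0.138,-0.699,0.225],
  [-0.446,-0.106,0.278,0.138,-0.699,0.225],
  [-0.446,-0.106,0.278,0.138,-0.699,0.225],
  [-0.446,-0.106,0.278,0.138,-0.699,0.225],
  [-0.446,-0.106,0.278,0.138,-0.699,0.225],
])

```text
clock: 18.9
eef_pos: [0.4425, -0.1543, 0.1505]
eef_rot: [[0.743, -0.076, -0.665], [-0.057, -0.997, 0.051], [-0.667, 0.0, -0.745]]
force: [-0.8, 0.5, -0.8]
finger_gap: 0.0634
grasp_force: 30.0
```

```bash
python3 - <<'E'
from m import *
f=grab('scene');i=f['img'][120:300,110:380]
cv2.imwrite('pics/r1.png',cv2.resize(i,None,fx=2.5,fy=2.5)[:,:,::-1])
s=arm.sense();print(s['eef_pos'],s['eef_rot'].round(3),s['joints'],s['finger_gap'])
E
```

```text
[ 0.44228403 -0.15428368  0.15038383] [[ 0.743 -0.077 -0.665]
 [-0.057 -0.997  0.051]
 [-0.667  0.    -0.745]] [-20.89096667  29.73417114  83.34727955 -11.46161376 107.25370169
  74.12677522] 0.06334338419580697
```

View pics/r1.png

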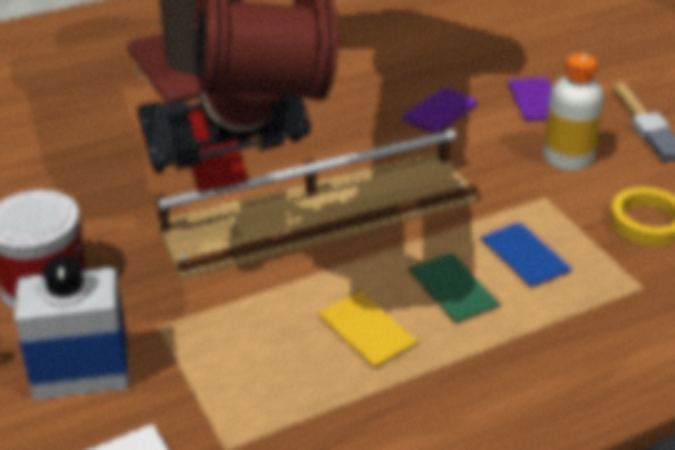

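The picture shows the red panel held at (215,160), tilted as planned above its slot. Lowering it.

>>> play_rows([
  [0.183,0,0.203,0,0,0],
  [0.183,0,0.203,0,0,0],
  [0.276,0,0.307,0,0,0],
  [0.276,0,0.307,0,0,0],
  [0.316,0,0.352,0,0,0],
  [0.316,0,0.352,0,0,0],
  [0.316,0,0.352,0,0,0],
  [0.316,0,0.352,0,0,0],
])

```text
clock: 19.75
eef_pos: [0.4421, -0.1544, 0.056]
eef_rot: [[0.742, -0.077, -0.666], [-0.057, -0.997, 0.051], [-0.668, 0.0, -0.744]]
force: [1.5, 0.2, -0.8]
finger_gap: 0.0635
grasp_force: 30.0
```

>>> play_rows([
  [0,0,0,0,0,0],
  [0,0,0,0,0,0],
  [0,0,0,0,0,0],
  [0,0,0,0,0,0],
  [0,0,-0.1,0,0,0],
  [0,0,-0.25,0,0,0],
  [0,0,-0.5,0,0,0],
  [0,0,-0.5,0,0,0],
], grip=0.75)

```text
clock: 20.55
eef_pos: [0.5136, -0.1606, 0.1345]
eef_rot: [[0.748, -0.076, -0.659], [-0.059, -0.997, 0.048], [-0.661, 0.003, -0.75]]
force: [0.1, -0.5, 0.6]
finger_gap: 0.0758
grasp_force: 0.0
```

```bash
python3 - <<'E'
from m import *
f=grab('scene','r2s.png');i=f['img'][120:300,110:380]
cv2.imwrite('pics/r2.png',cv2.resize(i,None,fx=2.5,fy=2.5)[:,:,::-1])
print(panels(f),panels(grab('top')))
s=arm.sense();print(s['eef_pos'],s['finger_gap'],s['joints'])
E
```

```text
{'yellow': [(684, -72, 110, 55, 3.4)], 'green': [(666, 63, 100, 55, 0.2)], 'blue': [(571, -385, 113, 72, 75.5), (654, 180, 107, 60, 2.9)]} {'yellow': [(684, -48, 105, 53, 1.3)], 'blue': [(653, 186, 105, 53, 2.4)]}
[ 0.50940227 -0.15955776  0.13006496] 0.07612875081377606 [-19.44098617  39.35720779  71.50360243 -10.62830204 109.66561469
  75.08071685]
```

View pics/r2.png

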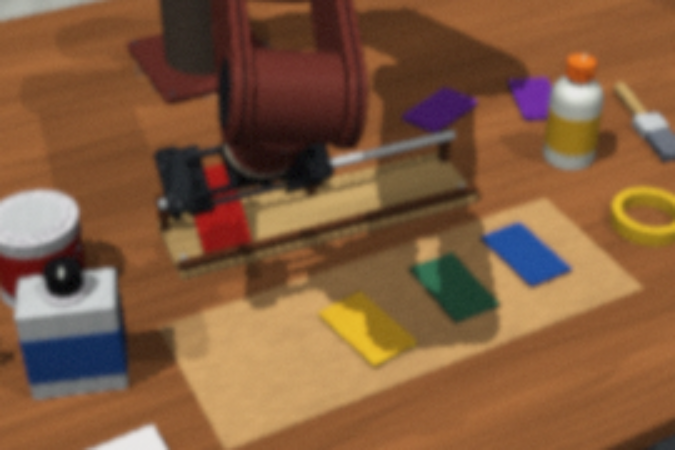

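The picture shows red leaning on the rack at (222,215), foot at the lip. Yellow next.

```bash
cat >> q.py <<'E'
def pick2(x,y,yaw):
    p,_=load()
    plan([[((*((np.array([x,y])+p[:2])/2),.2),R((yaw+YW)/2,21),8)],[((x,y,.1),R(yaw),4),((x,y,.03),R(yaw),2),((x,y,.004),R(yaw),2)]])
E
python3 - <<'E'
from q import *
pick2(.681,-.062,9); place(.681,-.062,9,-.048)
E
```

```text
8 x [0.072, -0.276, -0.537, -0.118, 0.699, -0.192]
-- ends [ 0.594 -0.111  0.2  ]
4 x [0.592, -0.227, 0.308, -0.041, 0.7, -0.22]
2 x [0.718, -0.227, 0.635, -0.041, 0.7, -0.22]
2 x [0.764, -0.227, 0.756, -0.041, 0.7, -0.22]
-- ends [ 0.681 -0.062  0.004]
3 x [0, 0.001, -0.73, 0, 0, 0]
5 x [-0.573, -0.096, -0.83, 0.041, -0.7, 0.22]
-- ends [ 0.565 -0.061  0.17 ]
8 x [-0.506, -0.029, 0.301, 0.118, -0.699, 0.192]
-- ends [ 0.449 -0.06   0.15 ]
2 x [0.183, 0, 0.203, 0, 0, 0]
2 x [0.276, 0, 0.307, 0, 0, 0]
4 x [0.317, 0, 0.352, 0, 0, 0]
-- ends [ 0.449 -0.06   0.055]
4 x [0, 0, 0, 0, 0, 0]
2 x [0, 0, -0.25, 0, 0, 0]
2 x [-0.001, 0, -0.5, 0, 0, 0]
-- ends [ 0.515 -0.065  0.13 ]
```

>>> play_rows([
  [0.072,-0.276,-0.537,-0.118,0.699,-0.192],
  [0.072,-0.276,-0.537,-0.118,0.699,-0.192],
  [0.072,-0.276,-0.537,-0.118,0.699,-0.192],
  [0.072,-0.276,-0.537,-0.118,0.699,-0.192],
  [0.072,-0.276,-0.537,-0.118,0.699,-0.192],
  [0.072,-0.276,-0.537,-0.118,0.699,-0.192],
  [0.072,-0.276,-0.537,-0.118,0.699,-0.192],
  [0.072,-0.276,-0.537,-0.118,0.699,-0.192],
], grip=1)

```text
clock: 21.45
eef_pos: [0.5937, -0.1111, 0.1974]
eef_rot: [[0.931, 0.039, -0.362], [0.037, -0.999, -0.013], [-0.362, -0.001, -0.932]]
force: [-0.1, -0.3, 0.0]
finger_gap: 0.0867
grasp_force: 0.0
```

>>> play_rows([
  [0.592,-0.227,0.308,-0.041,0.7,-0.22],
  [0.592,-0.227,0.308,-0.041,0.7,-0.22],
  [0.592,-0.227,0.308,-0.041,0.7,-0.22],
  [0.592,-0.227,0.308,-0.041,0.7,-0.22],
  [0.718,-0.227,0.635,-0.041,0.7,-0.22],
  [0.718,-0.227,0.635,-0.041,0.7,-0.22],
  [0.764,-0.227,0.756,-0.041,0.7,-0.22],
  [0.764,-0.227,0.756,-0.041,0.7,-0.22],
])

```text
clock: 22.25
eef_pos: [0.6809, -0.0627, 0.0023]
eef_rot: [[0.988, 0.155, -0.002], [0.155, -0.988, -0.0], [-0.003, -0.0, -1.0]]
force: [-0.1, -0.0, 0.0]
finger_gap: 0.087
grasp_force: 0.0
```

>>> play_rows([
  [0,0,0,0,0,0],
  [0,0,0,0,0,0],
  [0,0,0,0,0,0],
  [0,0,0,0,0,0],
  [0,0,0,0,0,0],
  [0,0,0,0,0,0],
  [0,0,0,0,0,0],
  [0,0,0,0,0,0],
], grip=-1)

```text
clock: 23.05
eef_pos: [0.6815, -0.0619, 0.0041]
eef_rot: [[0.988, 0.156, 0.001], [0.156, -0.988, -0.0], [0.0, 0.001, -1.0]]
force: [-2.0, -1.8, 4.5]
finger_gap: 0.0633
grasp_force: 30.0
```

>>> play_rows([
  [0,0,-0.73,0,0,0],
  [0,0,-0.73,0,0,0],
  [0,0,-0.73,0,0,0],
  [-0.573,-0.096,-0.83,0.041,-0.7,0.22],
  [-0.573,-0.096,-0.83,0.041,-0.7,0.22],
  [-0.573,-0.096,-0.83,0.041,-0.7,0.22],
  [-0.573,-0.096,-0.83,0.041,-0.7,0.22],
  [-0.573,-0.096,-0.83,0.041,-0.7,0.22],
])

```text
clock: 23.85
eef_pos: [0.5657, -0.0604, 0.1686]
eef_rot: [[0.933, 0.041, -0.357], [0.039, -0.999, -0.014], [-0.357, -0.001, -0.934]]
force: [-0.0, -0.3, 0.1]
finger_gap: 0.0633
grasp_force: 30.0
```

>>> play_rows([
  [-0.506,-0.029,0.301,0.118,-0.699,0.192],
  [-0.506,-0.029,0.301,0.118,-0.699,0.192],
  [-0.506,-0.029,0.301,0.118,-0.699,0.192],
  [-0.506,-0.029,0.301,0.118,-0.699,0.192],
  [-0.506,-0.029,0.301,0.118,-0.699,0.192],
  [-0.506,-0.029,0.301,0.118,-0.699,0.192],
  [-0.506,-0.029,0.301,0.118,-0.699,0.192],
  [-0.506,-0.029,0.301,0.118,-0.699,0.192],
])

```text
clock: 24.65
eef_pos: [0.4499, -0.0595, 0.1504]
eef_rot: [[0.743, -0.076, -0.665], [-0.057, -0.997, 0.051], [-0.667, 0.0, -0.745]]
force: [0.4, -0.0, -0.9]
finger_gap: 0.0633
grasp_force: 30.0
```

>>> play_rows([
  [0.183,0,0.203,0,0,0],
  [0.183,0,0.203,0,0,0],
  [0.276,0,0.307,0,0,0],
  [0.276,0,0.307,0,0,0],
  [0.317,0,0.352,0,0,0],
  [0.317,0,0.352,0,0,0],
  [0.317,0,0.352,0,0,0],
  [0.317,0,0.352,0,0,0],
])

```text
clock: 25.45
eef_pos: [0.4495, -0.0596, 0.0558]
eef_rot: [[0.742, -0.077, -0.666], [-0.057, -0.997, 0.051], [-0.668, 0.0, -0.744]]
force: [0.3, 0.5, -0.6]
finger_gap: 0.0638
grasp_force: 30.0
```

```bash
python3 - <<'E'
from m import *
f=grab('scene');i=f['img'][120:300,110:380]
cv2.imwrite('pics/y1.png',cv2.resize(i,None,fx=2.5,fy=2.5)[:,:,::-1])
E
```

```text
(no output)
```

View pics/y1.png

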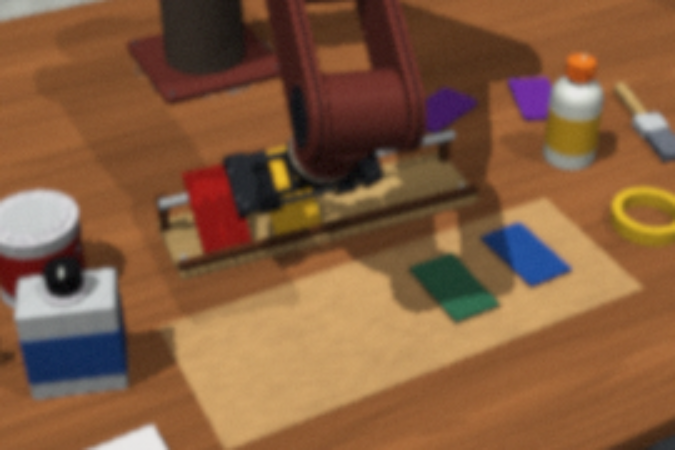

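Yellow is in its slot at (290,190), clear of red, and green and blue have not moved. Release it and plan green.

>>> play_rows([
  [0,0,0,0,0,0],
  [0,0,0,0,0,0],
  [0,0,0,0,0,0],
  [0,0,0,0,0,0],
  [0,0,-0.1,0,0,0],
  [0,0,-0.25,0,0,0],
  [0,0,-0.5,0,0,0],
  [0,0,-0.5,0,0,0],
], grip=0.75)

```text
clock: 26.3
eef_pos: [0.5211, -0.0657, 0.1342]
eef_rot: [[0.748, -0.077, -0.659], [-0.059, -0.997, 0.05], [-0.661, 0.002, -0.75]]
force: [-0.1, -0.6, 0.9]
finger_gap: 0.0762
grasp_force: 0.0
```

```bash
python3 - <<'E'
from q import *
pick2(.665,.067,.5); place(.665,.067,.5,.048)
from m import *
print(panels(grab('scene')),panels(grab('top')))
E
```

```text
8 x [0.024, -0.358, -0.494, -0.043, 0.7, -0.07]
-- ends [0.59  0.001 0.2  ]
4 x [0.518, -0.342, 0.337, -0.015, 0.7, -0.081]
2 x [0.644, -0.342, 0.663, -0.015, 0.7, -0.081]
2 x [0.69, -0.342, 0.785, -0.015, 0.7, -0.081]
-- ends [0.665 0.067 0.004]
3 x [0, 0, -0.73, 0, 0, 0]
5 x [-0.523, 0.073, -0.83, 0.015, -0.7, 0.081]
-- ends [0.56  0.052 0.17 ]
8 x [-0.45, 0.096, 0.28, 0.043, -0.7, 0.07]
-- ends [0.456 0.036 0.15 ]
2 x [0.183, 0, 0.202, 0, 0, 0]
2 x [0.276, 0, 0.306, 0, 0, 0]
4 x [0.316, 0, 0.351, 0, 0, 0]
-- ends [0.456 0.036 0.055]
4 x [0, 0, 0, 0, 0, 0]
2 x [0, 0, -0.25, 0, 0, 0]
2 x [0, 0, -0.5, 0, 0, 0]
-- ends [0.522 0.031 0.13 ]
{'green': [(666, 64, 101, 55, 1.3)], 'blue': [(571, -386, 113, 68, 73.2), (654, 180, 106, 60, 2.9)]} {}
```

>>> play_rows([
  [0.024,-0.358,-0.494,-0.043,0.7,-0.07],
  [0.024,-0.358,-0.494,-0.043,0.7,-0.07],
  [0.024,-0.358,-0.494,-0.043,0.7,-0.07],
  [0.024,-0.358,-0.494,-0.043,0.7,-0.07],
  [0.024,-0.358,-0.494,-0.043,0.7,-0.07],
  [0.024,-0.358,-0.494,-0.043,0.7,-0.07],
  [0.024,-0.358,-0.494,-0.043,0.7,-0.07],
  [0.024,-0.358,-0.494,-0.043,0.7,-0.07],
], grip=1)

```text
clock: 27.2
eef_pos: [0.5897, 0.0006, 0.1975]
eef_rot: [[0.932, -0.035, -0.362], [-0.033, -0.999, 0.013], [-0.362, -0.0, -0.932]]
force: [0.3, -0.4, 0.1]
finger_gap: 0.0868
grasp_force: 0.0
```

>>> play_rows([
  [0.518,-0.342,0.337,-0.015,0.7,-0.081],
  [0.518,-0.342,0.337,-0.015,0.7,-0.081],
  [0.518,-0.342,0.337,-0.015,0.7,-0.081],
  [0.518,-0.342,0.337,-0.015,0.7,-0.081],
  [0.644,-0.342,0.663,-0.015,0.7,-0.081],
  [0.644,-0.342,0.663,-0.015,0.7,-0.081],
  [0.69,-0.342,0.785,-0.015,0.7,-0.081],
  [0.69,-0.342,0.785,-0.015,0.7,-0.081],
])

```text
clock: 28.0
eef_pos: [0.6655, 0.0661, 0.0022]
eef_rot: [[1.0, 0.008, -0.002], [0.008, -1.0, -0.0], [-0.002, 0.0, -1.0]]
force: [0.1, -0.8, 0.1]
finger_gap: 0.0876
grasp_force: 0.0
```

>>> play_rows([
  [0,0,0,0,0,0],
  [0,0,0,0,0,0],
  [0,0,0,0,0,0],
  [0,0,0,0,0,0],
  [0,0,0,0,0,0],
  [0,0,0,0,0,0],
  [0,0,0,0,0,0],
  [0,0,0,0,0,0],
], grip=-1)

```text
clock: 28.8
eef_pos: [0.6657, 0.0671, 0.0038]
eef_rot: [[1.0, 0.009, 0.0], [0.009, -1.0, -0.0], [0.0, 0.0, -1.0]]
force: [-1.7, -1.4, 3.8]
finger_gap: 0.0635
grasp_force: 30.0
```

>>> play_rows([
  [0,0,-0.73,0,0,0],
  [0,0,-0.73,0,0,0],
  [0,0,-0.73,0,0,0],
  [-0.523,0.073,-0.83,0.015,-0.7,0.081],
  [-0.523,0.073,-0.83,0.015,-0.7,0.081],
  [-0.523,0.073,-0.83,0.015,-0.7,0.081],
  [-0.523,0.073,-0.83,0.015,-0.7,0.081],
  [-0.523,0.073,-0.83,0.015,-0.7,0.081],
])

```text
clock: 29.6
eef_pos: [0.5613, 0.0519, 0.1685]
eef_rot: [[0.933, -0.034, -0.357], [-0.032, -0.999, 0.013], [-0.357, -0.0, -0.934]]
force: [-0.7, -0.7, -0.9]
finger_gap: 0.0634
grasp_force: 30.0
```

>>> play_rows([
  [-0.45,0.096,0.28,0.043,-0.7,0.07],
  [-0.45,0.096,0.28,0.043,-0.7,0.07],
  [-0.45,0.096,0.28,0.043,-0.7,0.07],
  [-0.45,0.096,0.28,0.043,-0.7,0.07],
  [-0.45,0.096,0.28,0.043,-0.7,0.07],
  [-0.45,0.096,0.28,0.043,-0.7,0.07],
  [-0.45,0.096,0.28,0.043,-0.7,0.07],
  [-0.45,0.096,0.28,0.043,-0.7,0.07],
])

```text
clock: 30.4
eef_pos: [0.4571, 0.0363, 0.1501]
eef_rot: [[0.743, -0.076, -0.665], [-0.057, -0.997, 0.051], [-0.667, -0.0, -0.745]]
force: [0.6, -0.7, -0.7]
finger_gap: 0.063
grasp_force: 30.0
```

>>> play_rows([
  [0.183,0,0.202,0,0,0],
  [0.183,0,0.202,0,0,0],
  [0.276,0,0.306,0,0,0],
  [0.276,0,0.306,0,0,0],
  [0.316,0,0.351,0,0,0],
  [0.316,0,0.351,0,0,0],
  [0.316,0,0.351,0,0,0],
  [0.316,0,0.351,0,0,0],
])

```text
clock: 31.2
eef_pos: [0.4569, 0.0361, 0.0558]
eef_rot: [[0.742, -0.077, -0.666], [-0.057, -0.997, 0.051], [-0.668, -0.0, -0.744]]
force: [-0.2, 0.5, -0.9]
finger_gap: 0.0633
grasp_force: 30.0
```

>>> play_rows([
  [0,0,0,0,0,0],
  [0,0,0,0,0,0],
  [0,0,0,0,0,0],
  [0,0,0,0,0,0],
  [0,0,-0.1,0,0,0],
  [0,0,-0.25,0,0,0],
  [0,0,-0.5,0,0,0],
  [0,0,-0.5,0,0,0],
], grip=0.75)

```text
clock: 32.0
eef_pos: [0.5286, 0.0303, 0.1342]
eef_rot: [[0.748, -0.077, -0.659], [-0.058, -0.997, 0.051], [-0.661, 0.0, -0.751]]
force: [-0.1, -1.0, 0.9]
finger_gap: 0.076
grasp_force: 0.0
```

```bash
python3 - <<'E'
from q import *
from m import *
f=grab('scene');print(panels(f),panels(grab('top')))
i=f['img'][120:300,110:380]
cv2.imwrite('pics/g1.png',cv2.resize(i,None,fx=2.5,fy=2.5)[:,:,::-1])
pick2(.6535,.183,2.6); place(.6535,.183,2.6,.143)
E
```

```text
{'blue': [(571, -386, 113, 69, 73.2), (654, 180, 107, 60, 2.9)]} {'red': [(883, 26, 95, 48, -88.5)], 'blue': [(653, 188, 105, 57, 2.4)]}
8 x [-0.014, -0.405, -0.46, -0.062, 0.7, -0.1]
-- ends [0.588 0.107 0.2  ]
4 x [0.479, -0.385, 0.352, -0.021, 0.7, -0.116]
2 x [0.605, -0.386, 0.678, -0.021, 0.7, -0.116]
2 x [0.651, -0.386, 0.8, -0.021, 0.7, -0.116]
-- ends [0.653 0.183 0.004]
3 x [0, 0, -0.73, 0, 0, 0]
5 x [-0.481, 0.109, -0.83, 0.021, -0.7, 0.116]
-- ends [0.558 0.157 0.17 ]
8 x [-0.406, 0.139, 0.263, 0.062, -0.7, 0.1]
-- ends [0.463 0.131 0.15 ]
2 x [0.182, 0, 0.203, 0, 0, 0]
2 x [0.276, 0, 0.307, 0, 0, 0]
4 x [0.316, 0, 0.351, 0, 0, 0]
-- ends [0.463 0.131 0.056]
4 x [0, 0, 0, 0, 0, 0]
2 x [0, 0, -0.25, 0, 0, 0]
2 x [0, 0, -0.5, 0, 0, 0]
-- ends [0.53  0.125 0.13 ]
```

View pics/g1.png

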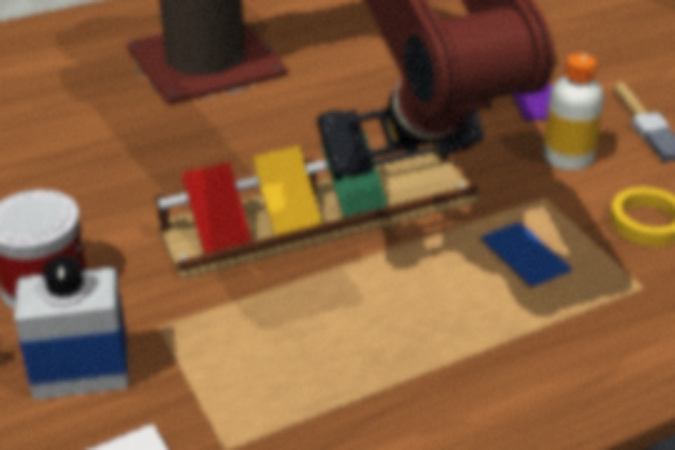

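Red (217,208), yellow (287,190) and green (360,190) all lean correctly, and blue has not moved. Blue next.

>>> play_rows([
  [-0.014,-0.405,-0.46,-0.062,0.7,-0.1],
  [-0.014,-0.405,-0.46,-0.062,0.7,-0.1],
  [-0.014,-0.405,-0.46,-0.062,0.7,-0.1],
  [-0.014,-0.405,-0.46,-0.062,0.7,-0.1],
  [-0.014,-0.405,-0.46,-0.062,0.7,-0.1],
  [-0.014,-0.405,-0.46,-0.062,0.7,-0.1],
  [-0.014,-0.405,-0.46,-0.062,0.7,-0.1],
  [-0.014,-0.405,-0.46,-0.062,0.7,-0.1],
], grip=1)

```text
clock: 32.9
eef_pos: [0.5878, 0.1062, 0.1975]
eef_rot: [[0.932, -0.017, -0.362], [-0.016, -1.0, 0.006], [-0.362, 0.0, -0.932]]
force: [1.0, 0.4, -0.0]
finger_gap: 0.0869
grasp_force: 0.0
```

>>> play_rows([
  [0.479,-0.385,0.352,-0.021,0.7,-0.116],
  [0.479,-0.385,0.352,-0.021,0.7,-0.116],
  [0.479,-0.385,0.352,-0.021,0.7,-0.116],
  [0.479,-0.385,0.352,-0.021,0.7,-0.116],
  [0.605,-0.386,0.678,-0.021,0.7,-0.116],
  [0.605,-0.386,0.678,-0.021,0.7,-0.116],
  [0.651,-0.386,0.8,-0.021,0.7,-0.116],
  [0.651,-0.386,0.8,-0.021,0.7,-0.116],
])

```text
clock: 33.7
eef_pos: [0.6543, 0.1821, 0.0023]
eef_rot: [[0.999, 0.044, -0.001], [0.044, -0.999, -0.0], [-0.001, 0.0, -1.0]]
force: [-0.3, -0.7, 1.3]
finger_gap: 0.087
grasp_force: 0.0
```

>>> play_rows([
  [0,0,0,0,0,0],
  [0,0,0,0,0,0],
  [0,0,0,0,0,0],
  [0,0,0,0,0,0],
  [0,0,0,0,0,0],
  [0,0,0,0,0,0],
  [0,0,0,0,0,0],
  [0,0,0,0,0,0],
], grip=-1)

```text
clock: 34.5
eef_pos: [0.6542, 0.1832, 0.0038]
eef_rot: [[0.999, 0.046, 0.0], [0.046, -0.999, -0.0], [0.0, 0.0, -1.0]]
force: [-0.4, -1.6, 3.5]
finger_gap: 0.0632
grasp_force: 30.0
```

>>> play_rows([
  [0,0,-0.73,0,0,0],
  [0,0,-0.73,0,0,0],
  [0,0,-0.73,0,0,0],
  [-0.481,0.109,-0.83,0.021,-0.7,0.116],
  [-0.481,0.109,-0.83,0.021,-0.7,0.116],
  [-0.481,0.109,-0.83,0.021,-0.7,0.116],
  [-0.481,0.109,-0.83,0.021,-0.7,0.116],
  [-0.481,0.109,-0.83,0.021,-0.7,0.116],
])

```text
clock: 35.3
eef_pos: [0.5591, 0.1573, 0.1684]
eef_rot: [[0.934, -0.015, -0.358], [-0.014, -1.0, 0.006], [-0.358, 0.0, -0.934]]
force: [-0.3, 0.9, -1.4]
finger_gap: 0.0635
grasp_force: 30.0
```

>>> play_rows([
  [-0.406,0.139,0.263,0.062,-0.7,0.1],
  [-0.406,0.139,0.263,0.062,-0.7,0.1],
  [-0.406,0.139,0.263,0.062,-0.7,0.1],
  [-0.406,0.139,0.263,0.062,-0.7,0.1],
  [-0.406,0.139,0.263,0.062,-0.7,0.1],
  [-0.406,0.139,0.263,0.062,-0.7,0.1],
  [-0.406,0.139,0.263,0.062,-0.7,0.1],
  [-0.406,0.139,0.263,0.062,-0.7,0.1],
])

```text
clock: 36.1
eef_pos: [0.4644, 0.1312, 0.1503]
eef_rot: [[0.743, -0.076, -0.665], [-0.056, -0.997, 0.051], [-0.667, -0.0, -0.745]]
force: [0.5, 0.2, -0.7]
finger_gap: 0.0631
grasp_force: 30.0
```

```bash
python3 - <<'E'
from m import *
f=grab('scene');i=f['img'][120:300,110:380]
cv2.imwrite('pics/b1.png',cv2.resize(i,None,fx=2.5,fy=2.5)[:,:,::-1])
E
```

```text
(no output)
```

View pics/b1.png

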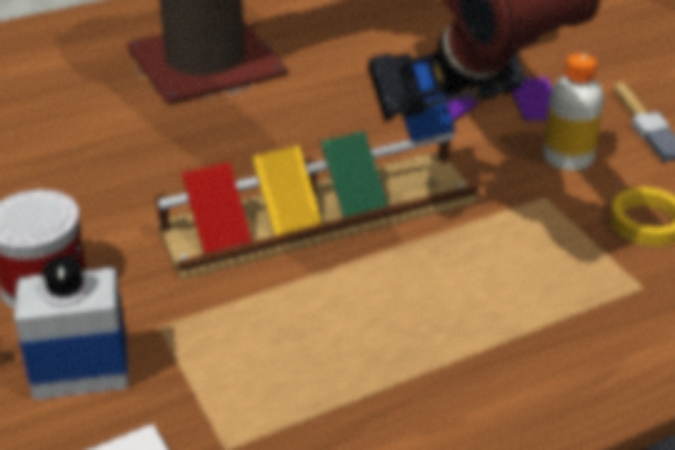

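Blue is held correctly at (430,105) above its slot, and the other three are standing well.

>>> play_rows([
  [0.182,0,0.203,0,0,0],
  [0.182,0,0.203,0,0,0],
  [0.276,0,0.307,0,0,0],
  [0.276,0,0.307,0,0,0],
  [0.316,0,0.351,0,0,0],
  [0.316,0,0.351,0,0,0],
  [0.316,0,0.351,0,0,0],
  [0.316,0,0.351,0,0,0],
])

```text
clock: 36.95
eef_pos: [0.4644, 0.1309, 0.0559]
eef_rot: [[0.742, -0.077, -0.666], [-0.057, -0.997, 0.052], [-0.668, -0.0, -0.744]]
force: [0.3, -0.9, -0.6]
finger_gap: 0.0632
grasp_force: 30.0
```

>>> play_rows([
  [0,0,0,0,0,0],
  [0,0,0,0,0,0],
  [0,0,0,0,0,0],
  [0,0,0,0,0,0],
  [0,0,-0.1,0,0,0],
  [0,0,-0.25,0,0,0],
  [0,0,-0.5,0,0,0],
  [0,0,-0.5,0,0,0],
], grip=0.75)

```text
clock: 37.75
eef_pos: [0.5361, 0.1253, 0.1344]
eef_rot: [[0.748, -0.078, -0.659], [-0.057, -0.997, 0.052], [-0.661, -0.001, -0.751]]
force: [-0.7, 0.4, 0.6]
finger_gap: 0.0764
grasp_force: 0.0
```

```bash
python3 - <<'E'
from q import *
C=(.493,.371)
plan([[((.52,.17,.24),R(10,21),8)],[((.51,.25,.26),R(30),8)],[((*C,.25),R(59.5),8)]])
from m import *
f=grab('top');h=cv2.cvtColor(f['img'],cv2.COLOR_RGB2HSV)
m=cv2.inRange(h,(6,130,120),(22,255,255))[170:210,135:165]
ys,xs=np.nonzero(m);print(len(xs),xs.min()+135,xs.max()+135,ys.min()+170,ys.max()+170)
for r in m: print(''.join('#' if v else '.' for v in r)) if r.any() else 0
for u in (143,153.5): print(onz(f,u,188,.16).round(3))
for v in (183,194): print(onz(f,148.5,v,.16).round(3))
E
```

```text
8 x [-0.418, -0.218, -0.365, -0.253, 0.696, -0.412]
-- ends [0.52 0.17 0.24]
8 x [-0.017, -0.403, -0.1, -0.122, 0.693, -0.659]
-- ends [0.51 0.25 0.26]
8 x [0.229, -0.566, 0.05, 0, 0, -0.983]
-- ends [0.493 0.371 0.25 ]
786 135 164 170 209
##############################
##############################
##############################
##############################
##############################
##############################
##############################
##############################
##############################
##############################
##############################
###########.........##########
#########.............########
#########.#####........#######
################.......#######
######.##########.......######
######.###########.......#####
#####..###########........####
#####..##...######........####
#####..#..########..........##
#####....#########..........##
#####...#########............#
#####....#######..............
#####......####...............
#####.........................
######........................
#######.......................
#######.......................
#########.....................
##########...........#........
#############......##.........
################...#..........
####################..........
##############................
################..#...........
##################...##..###.#
#################.#...#......#
###########.######............
#################.............
###################...........
[0.489 0.387 0.16 ]
[0.49  0.348 0.16 ]
[0.508 0.368 0.16 ]
[0.467 0.365 0.16 ]
```

>>> play_rows([
  [-0.418,-0.218,-0.365,-0.253,0.696,-0.412],
  [-0.418,-0.218,-0.365,-0.253,0.696,-0.412],
  [-0.418,-0.218,-0.365,-0.253,0.696,-0.412],
  [-0.418,-0.218,-0.365,-0.253,0.696,-0.412],
  [-0.418,-0.218,-0.365,-0.253,0.696,-0.412],
  [-0.418,-0.218,-0.365,-0.253,0.696,-0.412],
  [-0.418,-0.218,-0.365,-0.253,0.696,-0.412],
  [-0.418,-0.218,-0.365,-0.253,0.696,-0.412],
], grip=1)

```text
clock: 38.6
eef_pos: [0.5202, 0.1694, 0.2374]
eef_rot: [[0.918, 0.172, -0.357], [0.161, -0.985, -0.062], [-0.362, 0.0, -0.932]]
force: [-0.4, -0.5, 0.2]
finger_gap: 0.0874
grasp_force: 0.0
```

>>> play_rows([
  [-0.017,-0.403,-0.1,-0.122,0.693,-0.659],
  [-0.017,-0.403,-0.1,-0.122,0.693,-0.659],
  [-0.017,-0.403,-0.1,-0.122,0.693,-0.659],
  [-0.017,-0.403,-0.1,-0.122,0.693,-0.659],
  [-0.017,-0.403,-0.1,-0.122,0.693,-0.659],
  [-0.017,-0.403,-0.1,-0.122,0.693,-0.659],
  [-0.017,-0.403,-0.1,-0.122,0.693,-0.659],
  [-0.017,-0.403,-0.1,-0.122,0.693,-0.659],
])

```text
clock: 39.4
eef_pos: [0.511, 0.2498, 0.2586]
eef_rot: [[0.867, 0.499, -0.002], [0.499, -0.867, -0.0], [-0.002, -0.001, -1.0]]
force: [0.7, 0.1, 0.1]
finger_gap: 0.087
grasp_force: 0.0
```

>>> play_rows([
  [0.229,-0.566,0.05,0,0,-0.983],
  [0.229,-0.566,0.05,0,0,-0.983],
  [0.229,-0.566,0.05,0,0,-0.983],
  [0.229,-0.566,0.05,0,0,-0.983],
  [0.229,-0.566,0.05,0,0,-0.983],
  [0.229,-0.566,0.05,0,0,-0.983],
  [0.229,-0.566,0.05,0,0,-0.983],
  [0.229,-0.566,0.05,0,0,-0.983],
])

```text
clock: 40.2
eef_pos: [0.494, 0.3705, 0.2494]
eef_rot: [[0.509, 0.861, -0.0], [0.861, -0.509, 0.0], [-0.0, -0.0, -1.0]]
force: [-0.0, 0.6, -0.1]
finger_gap: 0.0872
grasp_force: 0.0
```

>>> play_rows([
  [0,0,0,0,0,-1],
  [0,0,0,0,0,-1],
  [0,0,0,0,0,-1],
  [0,0,0,0,0,-1],
  [0,0,0,0,0,-1],
  [0,0,0,0,0,-1],
  [0,0,0,0,0,-1],
  [0,0,0,0,0,-1],
])

```text
clock: 41.0
eef_pos: [0.4936, 0.371, 0.2494]
eef_rot: [[0.01, 1.0, -0.0], [1.0, -0.01, 0.0], [0.0, -0.0, -1.0]]
force: [0.3, -0.1, 0.5]
finger_gap: 0.0869
grasp_force: 0.0
```

>>> play_rows([
  [0,0,0,0,0,-1],
  [0,0,0,0,0,-1],
  [0,0,0,0,0,-1],
  [0,0,0,0,0,-1],
  [0,0,0,0,0,-1],
  [0,0,0,0,0,-1],
  [0,0,0,0,0,-1],
  [0,0,0,0,0,-1],
])

```text
clock: 41.8
eef_pos: [0.4936, 0.3711, 0.2493]
eef_rot: [[-0.491, 0.871, -0.0], [0.871, 0.491, -0.0], [0.0, -0.0, -1.0]]
force: [-1.0, -0.7, -0.4]
finger_gap: 0.0868
grasp_force: 0.0
```

>>> play_rows([
  [0,0,0,0,0,-1],
  [0,0,0,0,0,-1],
  [0,0,0,0,0,-1],
  [0,0,0,0,0,-1],
  [0,0,0,0,0,-1],
  [0,0,0,0,0,-1],
  [0,0,0,0,0,-1],
  [0,0,0,0,0,-1],
])

```text
clock: 42.6
eef_pos: [0.4936, 0.3711, 0.2493]
eef_rot: [[-0.861, 0.508, -0.0], [0.508, 0.861, 0.0], [0.0, -0.0, -1.0]]
force: [-0.4, 0.5, 0.5]
finger_gap: 0.0869
grasp_force: 0.0
```

>>> play_rows([
  [0,0,0,0,0,-1],
  [0,0,0,0,0,-1],
  [0,0,0,0,0,-1],
  [0,0,0,0,0,-1],
  [0,0,0,0,0,-1],
  [0,0,0,0,0,-1],
  [0,0,0,0,0,-1],
  [0,0,0,0,0,-1],
])

```text
clock: 43.4
eef_pos: [0.4936, 0.3711, 0.2493]
eef_rot: [[-1.0, 0.01, -0.0], [0.01, 1.0, 0.0], [0.0, 0.0, -1.0]]
force: [0.0, -0.7, 0.2]
finger_gap: 0.087
grasp_force: 0.0
```

>>> play_rows([
  [0,0,0,0,0,-1],
  [0,0,0,0,0,-1],
  [0,0,0,0,0,-1],
  [0,0,0,0,0,-1],
  [0,0,0.2,0,0,-1],
  [0,0,0.4,0,0,-1],
  [0,0,0.585,0,0,-1],
  [0,0,0.585,0,0,-1],
])

```text
clock: 44.2
eef_pos: [0.4895, 0.3688, 0.1258]
eef_rot: [[-0.871, -0.492, -0.01], [-0.492, 0.871, -0.006], [0.012, 0.0, -1.0]]
force: [-1.0, -0.1, -0.7]
finger_gap: 0.087
grasp_force: 0.0
```

>>> play_rows([
  [0,0,0,0,0,0],
  [0,0,0,0,0,0],
  [0,0,0,0,0,0],
  [0,0,0,0,0,0],
  [0,0,0,0,0,0],
  [0,0,0,0,0,0],
  [0,0,0,0,0,0],
  [0,0,0,0,0,0],
], grip=-1, force=25)

```text
clock: 45.0
eef_pos: [0.4937, 0.3709, 0.1325]
eef_rot: [[-0.87, -0.492, 0.0], [-0.492, 0.87, -0.0], [0.0, -0.0, -1.0]]
force: [1.0, -1.2, 1.8]
finger_gap: 0.0377
grasp_force: 25.0
```

```bash
python3 -c "
from cell import arm
s=arm.sense();print(s['wrist_torque'],s['force'],s['joints'])"
```

```text
[-0.07111319 -0.13779099  0.00128689] [ 1.04227138 -1.2102702   1.7926398 ] [ 2.96147987e+01  1.60047280e+01  9.34264109e+01 -2.26279887e-02
  7.05764559e+01 -8.98771044e+01]
```

>>> play_rows([
  [0,0,0,0,0,0.125],
  [0,0,0,0,0,0.25],
  [0,0,0,0,0,0.375],
  [0,0,0,0,0,0.5],
  [0,0,0,0,0,0.625],
  [0,0,0,0,0,0.75],
  [0,0,0,0,0,0.875],
  [0,0,0,0,0,1],
])

```text
clock: 45.8
eef_pos: [0.4937, 0.3711, 0.1325]
eef_rot: [[-1.0, 0.011, 0.0], [0.011, 1.0, -0.0], [-0.0, -0.0, -1.0]]
force: [-0.4, 0.2, 1.3]
finger_gap: 0.0374
grasp_force: 25.0
```

>>> play_rows([
  [0,0,0,0,0,0.125],
  [0,0,0,0,0,0.25],
  [0,0,0,0,0,0.375],
  [0,0,0,0,0,0.5],
  [0,0,0,0,0,0.625],
  [0,0,0,0,0,0.75],
  [0,0,0,0,0,0.875],
  [0,0,0,0,0,1],
])

```text
clock: 46.6
eef_pos: [0.4937, 0.3713, 0.1325]
eef_rot: [[-0.86, 0.51, 0.0], [0.51, 0.86, 0.0], [0.0, 0.0, -1.0]]
force: [-0.0, 0.0, 1.1]
finger_gap: 0.0373
grasp_force: 25.0
```

```bash
python3 -c "
from cell import arm
s=arm.sense();print(s['wrist_torque'],s['force'],s['joints'],s['effort'])"
```

```text
[ 0.03020896 -0.13593276  0.14327087] [-0.02862955  0.03463922  1.06703478] [ 2.96306206e+01  1.60136908e+01  9.34159514e+01  1.30640987e-02
  7.05500854e+01 -2.97325709e+01] [ -0.12613119 -49.46164727 -35.84978342   0.07483782   0.24018109
  -0.73489901]
```

>>> play_rows([
  [0,0,0,0,0,0.125],
  [0,0,0,0,0,0.25],
  [0,0,0,0,0,0.375],
  [0,0,0,0,0,0.5],
  [0,0,0,0,0,0.625],
  [0,0,0,0,0,0.75],
  [0,0,0,0,0,0.875],
  [0,0,0,0,0,1],
])

```text
clock: 47.4
eef_pos: [0.4939, 0.3715, 0.1325]
eef_rot: [[-0.49, 0.872, 0.001], [0.872, 0.49, 0.001], [0.0, 0.001, -1.0]]
force: [1.1, 0.7, -0.9]
finger_gap: 0.0373
grasp_force: 25.0
```

```bash
python3 -c "
from cell import arm
s=arm.sense();print(s['wrist_torque'],s['force'],s['joints'],s['effort'])"
```

```text
[ 0.19691786 -0.29340579  0.0981022 ] [ 1.10259668  0.68058493 -0.89580925] [2.96327608e+01 1.60182917e+01 9.34076487e+01 1.89639310e-02
 7.05234385e+01 2.67756230e-01] [ -0.15707752 -49.7316885  -35.68953395   0.04995914   0.49284026
  -0.73448718]
```

>>> play_rows([
  [0,0,0,0,0,0.125],
  [0,0,0,0,0,0.25],
  [0,0,0,0,0,0.375],
  [0,0,0,0,0,0.5],
  [0,0,0,0,0,0.625],
  [0,0,0,0,0,0.75],
  [0,0,0,0,0,0.875],
  [0,0,0,0,0,1],
])

```text
clock: 48.2
eef_pos: [0.4941, 0.3715, 0.1325]
eef_rot: [[0.011, 1.0, 0.001], [1.0, -0.011, 0.001], [0.001, 0.001, -1.0]]
force: [2.0, 1.1, 0.1]
finger_gap: 0.037
grasp_force: 25.0
```

```bash
python3 -c "
from cell import arm
s=arm.sense();print(s['wrist_torque'],s['force'],s['joints'],s['effort'])"
```

```text
[ 0.20145034 -0.3708469   0.06815088] [2.01222812 1.14875855 0.11888213] [2.96301794e+01 1.60232668e+01 9.34019879e+01 1.48871823e-02
 7.04962611e+01 3.02705199e+01] [ 2.97322799e-02 -4.99892199e+01 -3.55562139e+01  1.15297018e-01
  7.14778695e-01 -7.34039582e-01]
```

>>> play_rows([
  [0,0,0,0,0,0.125],
  [0,0,0,0,0,0.25],
  [0,0,0,0,0,0.375],
  [0,0,0,0,0,0.5],
  [0,0,0,0,0,0.625],
  [0,0,0,0,0,0.75],
  [0,0,0,0,0,0.875],
  [0,0,0,0,0,1],
])

```text
clock: 49.0
eef_pos: [0.4942, 0.3713, 0.1327]
eef_rot: [[0.509, 0.861, 0.001], [0.861, -0.509, 0.0], [0.001, 0.001, -1.0]]
force: [1.2, -2.3, 1.3]
finger_gap: 0.0375
grasp_force: 25.0
```

```bash
python3 -c "
from cell import arm
s=arm.sense();print(s['wrist_torque'],s['force'],s['joints'],s['effort'])"
```

```text
[-0.20380558 -0.2909074   0.37798657] [ 1.1655353  -2.30387415  1.31443753] [ 2.96249500e+01  1.60095738e+01  9.33946556e+01 -2.26887238e-02
  7.05183466e+01  6.02378546e+01] [  0.27758732 -49.24516082 -35.54605722   0.59542995   0.23683271
  -0.46054373]
```

>>> play_rows([
  [0,0,0,0,0,0.125],
  [0,0,0,0,0,0.25],
  [0,0,0,0,0,0.375],
  [0,0,0,0,0,0.5],
  [0,0,0,0,0,0.625],
  [0,0,0,0,0,0.75],
  [0,0,0,0,0,0.875],
  [0,0,0,0,0,1],
])

```text
clock: 49.8
eef_pos: [0.494, 0.3711, 0.1327]
eef_rot: [[0.871, 0.491, 0.001], [0.491, -0.871, -0.0], [0.001, 0.001, -1.0]]
force: [-0.7, -1.3, 1.8]
finger_gap: 0.0371
grasp_force: 25.0
```

```bash
python3 -c "
from cell import arm
s=arm.sense();print(s['wrist_torque'],s['force'],s['joints'],s['effort'])"
```

```text
[-0.16157136 -0.25964131  0.47291392] [-0.69650007 -1.27115741  1.84805635] [ 2.96214842e+01  1.60018361e+01  9.34042382e+01 -4.04864570e-02
  7.05545679e+01  9.02331220e+01] [  0.46815011 -48.23889971 -36.08839631   0.6035167   -0.36320907
  -0.35393206]
```

>>> play_rows([
  [0,0,0,0,0,0.125],
  [0,0,0,0,0,0.25],
  [0,0,0,0,0,0.375],
  [0,0,0,0,0,0.5],
  [0,0,0,0,0,0.625],
  [0,0,0,0,0,0.75],
  [0,0,0,0,0,0.875],
  [0,0,0,0,0,1],
])

```text
clock: 50.6
eef_pos: [0.4938, 0.3711, 0.1326]
eef_rot: [[1.0, -0.01, 0.0], [-0.01, -1.0, -0.0], [0.0, 0.0, -1.0]]
force: [3.0, -1.1, 2.0]
finger_gap: 0.037
grasp_force: 25.0
```

```bash
python3 -c "
from cell import arm
s=arm.sense();print(s['wrist_torque'],s['force'],s['joints'],s['effort'])"
```

```text
[-0.27301011 -0.42807209  0.5362212 ] [ 3.0278433  -1.12608897  1.95619304] [ 2.96275050e+01  1.60054478e+01  9.34140162e+01 -2.60559010e-02
  7.05673067e+01  1.20234055e+02] [ -0.70552675 -49.70453739 -36.08363628   0.55593453   0.10001499
  -0.36791699]
```

Hardener is at its stop: 0.4–0.54 N m with slip, the same signature the thinner cap gave. Release and take a last look.

>>> play_rows([
  [0,0,0,0,0,0],
  [0,0,0,0,0,0],
  [0,0,0,0,0,0],
  [0,0,0,0,0,0],
  [0,0,-0.25,0,0,0],
  [0,0,-0.5,0,0,0],
  [0,0,-0.7,0,0,0],
  [0,0,-0.7,0,0,0],
], grip=1)

```text
clock: 51.4
eef_pos: [0.4967, 0.373, 0.2809]
eef_rot: [[1.0, -0.008, 0.011], [-0.008, -1.0, 0.007], [0.011, -0.007, -1.0]]
force: [-0.3, 0.1, -0.1]
finger_gap: 0.0855
grasp_force: 0.0
```

>>> play_rows([
  [-0.5,0,-0.5,0,0,0],
  [-0.5,0,-0.5,0,0,0],
  [-0.5,0,-0.5,0,0,0],
  [-0.5,0,-0.5,0,0,0],
  [-0.5,0,-0.5,0,0,0],
  [-0.5,0,-0.5,0,0,0],
  [-0.5,0,-0.5,0,0,0],
  [-0.5,0,-0.5,0,0,0],
])

```text
clock: 52.2
eef_pos: [0.3939, 0.3716, 0.3706]
eef_rot: [[1.0, -0.01, -0.003], [-0.01, -1.0, -0.002], [-0.003, 0.002, -1.0]]
force: [0.7, -0.6, 0.3]
finger_gap: 0.0869
grasp_force: 0.0
```

```bash
python3 - <<'E'
from m import *
f=grab('scene');i=f['img'][120:290,50:395]
cv2.imwrite('pics/z.png',cv2.resize(i,None,fx=2.3,fy=2.3,interpolation=cv2.INTER_CUBIC)[:,:,::-1])
E
```

```text
(no output)
```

View pics/z.png

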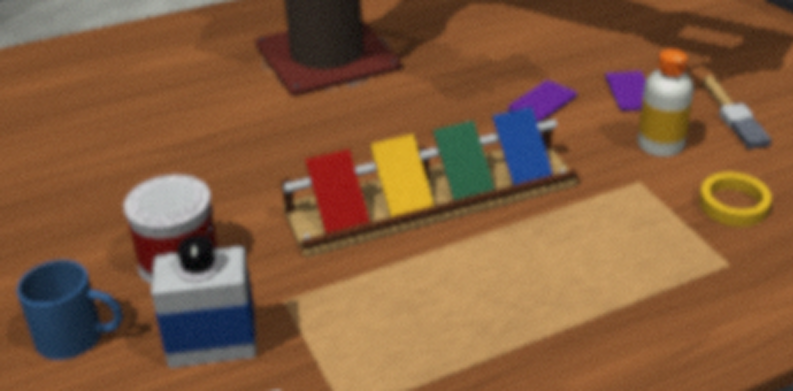

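All four panels lean separately on the rack at (338,190), (403,175), (464,160) and (523,147). The lid is down, and the mug, tape and brush are where they were. Handing in.

```bash
python3 -c "
from cell import arm
print(arm.finish_job())"
```

```text
the job is handed in; nothing more can be done
None
```

I handed the job in at about 52 s, with no verdict returned: all four panels lean apart on the rack, the lid was pushed to its stop (14 N at 106 mm), both caps were turned to their stops, and the tape, brush and mug look unmoved in the last picture.

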